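# Scrapers back into their own holders

## Task

The narrow scraper was put away in the wide holder by mistake, and the wide scraper was left lying on the counter. Slide each scraper blade first into the holder whose slot fits it, the narrow one into the narrow slot and the wide one into the wide slot, fully home with its handle's shoulder against the mouth, and leave the goods that stand around where they are.

Things in the scene. Friction and masses are not known exactly. Their poses are not given: they have to be found in the camera images.
- wide_scraper: wide scraper: steel blade 64 mm wide, 75 long, 3 thick (last 6 mm only 56 wide), straight black handle 120 long, 26 wide, 20 thick; 0.13 kg. Origin: underside, at the shoulder where blade meets handle; x along the blade to its edge (handle x -120 to 0 mm), z up (handle 0 to 20, blade mid 10 mm). Grip near x -70.
- narrow_scraper: narrow scraper: steel blade 40 mm wide, 75 long, 3 thick (last 6 mm only 32 wide), straight black handle 120 long, 26 wide, 20 thick; 0.13 kg. Origin: underside, at the shoulder where blade meets handle; x along the blade to its edge (handle x -120 to 0 mm), z up (handle 0 to 20, blade mid 10 mm). Grip near x -70. Starts loose in the wide slot.
- wide_holder: wide holder: grey block fixed on the counter, 94 mm wide, 56 high, x 0 to 90 mm, with a level slot 70 wide, 8 high, 80 deep, open to -x. In front a flat lip at z 30 mm reaches to x -35 (its edge slopes down to x -48), with side guides 22 high, 84 apart at its end and narrowing to the slot. Origin on the counter below mid-mouth; x points into the slot, z up.
- narrow_holder: narrow holder: grey block fixed on the counter, 70 mm wide, 76 high, x 0 to 90 mm, with a level slot 46 wide, 8 high, 80 deep, open to -x. In front a flat lip at z 50 mm reaches to x -35 (its edge slopes down to x -48), with side guides 22 high, 60 apart at its end and narrowing to the slot. Origin on the counter below mid-mouth; x points into the slot, z up.
- wide_scraper_shoulder (a point): centre of the wide scraper's shoulder (middle of the thickness, where blade meets handle), axes as the scraper's
- narrow_scraper_shoulder (a point): centre of the narrow scraper's shoulder (middle of the thickness, where blade meets handle), axes as the scraper's
- wide_holder_mouth (a point): centre of the wide holder's slot mouth, 40 mm above the counter; axes as the holder's. With the scraper fully home, handle on the lip and shoulder against the mouth face, its shoulder point is here
- narrow_holder_mouth (a point): centre of the narrow holder's slot mouth, 60 mm above the counter; axes as the holder's. With the scraper fully home, handle on the lip and shoulder against the mouth face, its shoulder point is here
- red_carton: small red-and-white striped carton 42x60x58 mm (x, y, z); stands on the counter among the work, to be left where it is. Origin at the centre of its underside, z up
- filter: white and orange spin-on oil filter, 69 mm across, 94 mm high; stands on the counter among the work, to be left where it is. Origin at the centre of its underside, z up
- measure: yellow pocket tape measure standing on edge, 34x80x60 mm (x, y, z); stands on the counter among the work, to be left where it is. Origin at the centre of its underside, z up
- relay: small black relay 27x27x36 mm with brass blades on top; stands on the counter among the work, to be left where it is. Origin at the centre of its underside, z up
- lock: brass padlock lying flat, 57x40x14 mm; stands on the counter among the work, to be left where it is. Origin at the centre of its underside, z up
Mind the look-alikes: they are no part of the job. There is more than one size of the measure; the job needs the smallest.

How it is judged:
By the outcome, as a careful person would: the job done as asked, in the order asked, and still so for the second after the job is handed in, with the robot touching nothing.
It also fails if it takes over 67 s, if anything falls off the work surface, if the arm or the gripper's body presses on something with over 40 N, if the wrist force passes 120 N, or if a joint passes its speed limit or range.

## Robot

A 7-joint arm with a two-finger parallel gripper is mounted at the origin on a cart in front of the work surface, level with it; the furniture and walls round the work are solid. World frame = base frame: x ahead of the robot, y to its left, z up, the work surface at z = 0. Lengths are in m, angles in rad, forces in N, time in s.
With the tool pointing down it reaches from about 0.4 to 0.85 m from the base axis. Payload 10.4 kg.
Tool frame: the origin (TCP) lies at the very end of the fingers, on their centre line; the grasp point (between the pads) lies 19 mm behind it; z points along the fingers, y is the direction in which the jaws open and shut (so a half turn about z gives the same grasp; the last joint's range is limited). The gripper opens to 85 mm and grips with 20 to 120 N. Pads are 22 mm wide; open, the fingers measure 114 mm over their backs; the gripper's body (76 mm by 85 mm) begins 54 mm behind the grasp point. The pads swing forward as they close: fully open they stand 13 mm farther back than shut.
Start: joints at [1.152, 0.332, -0.065, 1.46, 0.022, 1.35, -0.088], TCP at [0.241, -0.577, 0.231] pointing down, gripper open.
Joint ranges: [-2.6, 2.6], [-0.5, 2.12], [-1.47, 1.34], [0.16, 2.42], [-1.27, 4.41], [0.06, 2.06], [-2.6, 2.6]. Speed limits (rad/s): [2.22, 2.22, 2.79, 2.79, 3.14, 3.14, 3.14].

## Interface

Orientations are given as a unit quaternion [x, y, z, w].
In Python, from workcell import get_obs, camera, camera_info, hand_in gives the robot as it stands.
- The arm moves only by the tool move_arm, never from a script. Its argument "moves" is a list of rows, each a list of 3 entries, a list of its own where there are three numbers: the shift along the tool's x, y, z in units of 25 mm (1.0 is 25 mm), then the turn, a rotation vector about the tool's x, y, z in degrees, then the opening, from 0 (shut) to 1 (fully open). A call has 1 to 5 rows; each row shifts and turns the commanded pose from where the row before left it, along the tool's axes as they then stand; what a row does not reach is not made up. A row lasts 1/8 s, in which the tool goes at most 62.5 mm and 10.7 degrees, less where a joint would pass 70% of its speed; a pose out of reach is approached as far as the arm can. A call is refused whole if a number of a shift passes 1 or a number of a turn 10.7, either way. A call with a gripper value outside its range is refused whole. The fingers move at their own pace and stop on an object; "squeeze" is the grip in N (left out, the last holds). Time passes only in rows, so rows that do not move let the fingers close. It gives the time, the measured TCP pose, the force and the opening at its end, in the units of the state.
- get_obs(): the state, without advancing time (a new reading comes with each control period).
- camera(name): name is "scene" or "side" or "wrist"; returns the picture (384x512x3 uint8, red, green, blue); there is no depth.
- camera_info(name): a dict with "fx", "fy", "cx", "cy" (pixels), "origin" and "rotation" of the camera in the world. Camera axes: x right, y down, z forward; pixel columns grow to the right and rows downward; lengths in m; the calibration is good to about 2 mm. The wrist camera is an equidistant fisheye: a pixel r from the principal point sees the ray r / f radians off the axis. A picture is of the moment at which its call begins: read the wrist's pose just before it. camera_info takes no time and is no camera call; for the wrist camera it gives the pose at the moment of the call.
- hand_in(): hands the job in, once; it reports no verdict.
The state is a dict: "clock": time; "joint_pos": joint angles; "joint_velocities": joint speeds; "tau": joint torques, N m; "position": TCP position; "ee_rot": TCP orientation; "ft_force": force on the tool from outside, world axes, zero at the start; "torque": the same for the moment, N m; "grip_width": opening from 0.0 (shut) to 1.0 (fully open).
Only numpy, scipy, OpenCV 4.12 (cv2) and the standard library are available. Lean on these libraries where they do the work, as an engineer would, in place of code of your own. Each camera call takes 0.05 s, during which the arm holds its last target. There are 200 camera calls.

## Working session

There is one attempt and no reset: what is moved stays moved. The work goes in short steps, Python scripts to look and compute and a tool call to move; the robot and the scene stay as the last step left them, time stands still between calls to the robot, and variables do not carry over. Pictures are saved under pics/ and viewed, about 8 in all and at most 12, crops included, and the job is handed in when it is done.

Besides the shell and the picture viewer there is one more tool, called after ">>>" as a command line: name --argument value ..., lists and objects as JSON in quotes. move_arm: Moves the arm, as the interface text tells. Its arguments: {"type":"object","properties":{"moves":{"type":"array","items":{"type":"array"}},"squeeze":{"type":"number"}},"required":["moves"]}

```bash
mkdir -p pics; python3 - <<'E'
from workcell import *
import cv2
for n in("scene","side","wrist"):
    im=camera(n);cv2.imwrite(f"pics/{n}0.png",im[:,:,::-1]);print(n,camera_info(n))
a=cv2.imread("pics/scene0.png");cv2.imwrite("pics/scene0b.png",cv2.resize(a,(800,600)))
a=cv2.imread("pics/side0.png");cv2.imwrite("pics/side0b.png",cv2.resize(a,(800,600)))
print(get_obs())
E
```

```text
scene {'fx': 446.549424746353, 'fy': 446.549424746353, 'cx': 258.6978111018289, 'cy': 199.69440204215047, 'origin': array([-0.50437993,  0.80499689,  0.83600488]), 'rotation': array([-0.39789761,  0.76714807, -0.45119539,  0.22267477])}
side {'fx': 388.5932228220975, 'fy': 388.5932228220975, 'cx': 257.5359441676466, 'cy': 182.6922817367397, 'origin': array([0.56031268, 0.89974914, 0.76080162]), 'rotation': array([ 0.00283936,  0.90039898, -0.43503926,  0.00380128])}
wrist {'fx': 297.3186396354542, 'fy': 297.3186396354542, 'cx': 256.85354606569814, 'cy': 190.63089945879128, 'origin': array([ 0.31425988, -0.54592289,  0.37443091]), 'rotation': array([ 0.82221837, -0.5472927 , -0.08740464,  0.12956888])}
{'clock': 0.15, 'joint_pos': array([ 1.15241008,  0.33272312, -0.06471403,  1.4607198 ,  0.02154845,
        1.34992985, -0.08849753]), 'joint_velocities': array([-0.00084509, -0.00081483,  0.000512  , -0.00178864, -0.00085629,
        0.0007084 , -0.00121828]), 'tau': array([ 5.25402193e-04, -6.25826740e+01,  4.89647558e-02, -3.91854644e+01,
        1.64017483e-02,  7.49832223e-03,  4.82178802e-05]), 'position': array([ 0.2408725 , -0.57641158,  0.23071462]), 'ee_rot': array([ 9.80480791e-01,  1.96614143e-01, -1.03250954e-04, -5.34308314e-04]), 'ft_force': array([-0.04095033,  0.19508367,  0.06573193]), 'torque': array([ 0.00914328, -0.01463639,  0.02054326]), 'grip_width': 1.0004933307032624}
```

View pics/scene0b.png

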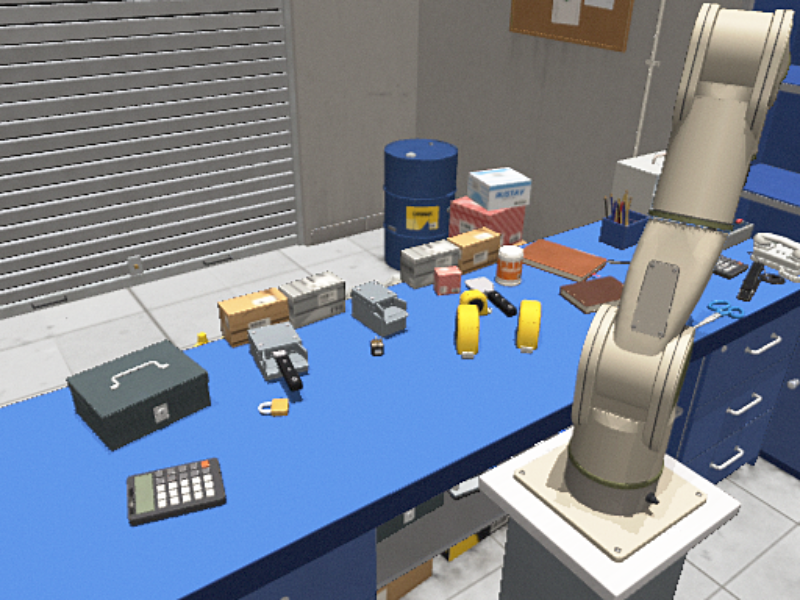

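View pics/side0b.png

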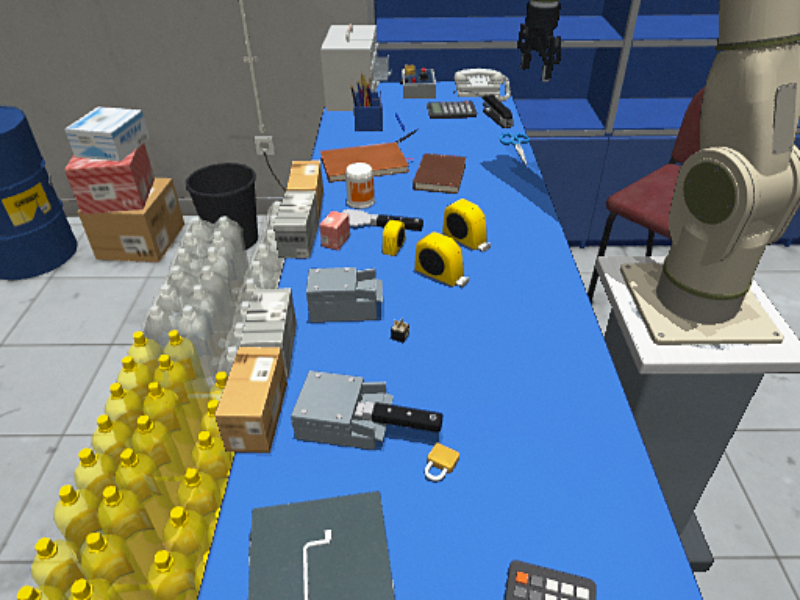

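Candidates (800x600 side picture): wide scraper at (385,220), with a bare blade lying by the red carton. Narrow scraper at (405,415), its blade in the wide holder at (340,410). Narrow holder is the taller, slimmer block at (343,292). Tape measures are at (395,237), the smallest, plus (441,258) and (465,223). I'll check these in a close crop.

```bash
cat > h.py <<'E'
import numpy as np,cv2
from workcell import *
from scipy.spatial.transform import Rotation as R
def ray(cam,uv,ci=None):
    c=ci or camera_info(cam); x=(uv[0]-c['cx'])/c['fx']; y=(uv[1]-c['cy'])/c['fy']
    if cam=='wrist':
        r=np.hypot(x,y); s=np.sin(r)/max(r,1e-9); d=[x*s,y*s,np.cos(r)]
    else: d=[x,y,1]
    return np.array(c['origin']),R.from_quat(c['rotation']).apply(d)
def onz(cam,uv,z,ci=None):
    o,d=ray(cam,uv,ci); return np.round(o+d*(z-o[2])/d[2],4)
E
python3 - <<'E'
from h import *
for k in((395,237),(385,220),(405,415),(340,410),(343,292),(441,258)): print(k,onz('side',np.array(k)*.64,.03))
a=cv2.imread("pics/side0.png")
A=cv2.resize(a[225:295,180:300],None,fx=6,fy=6,interpolation=cv2.INTER_CUBIC)[:300]
A=cv2.resize(a[230:292,180:300],(720,372),interpolation=cv2.INTER_CUBIC)
B=cv2.resize(a[165:210,180:255],(375,225),interpolation=cv2.INTER_CUBIC)
C=cv2.resize(a[120:165,205:285],(400,225),interpolation=cv2.INTER_CUBIC)
o=np.zeros((597,775,3),np.uint8);o[:372,:720]=A;o[372:,:375]=B;o[372:,375:]=C
cv2.imwrite("pics/c1.png",o)
E
```

```text
(395, 237) [ 0.5811 -0.1897  0.03  ]
(385, 220) [ 0.6041 -0.2583  0.03  ]
(405, 415) [0.5621 0.2966 0.03  ]
(340, 410) [0.6622 0.2859 0.03  ]
(343, 292) [ 0.6792 -0.0029  0.03  ]
(441, 258) [ 0.4861 -0.1111  0.03  ]
```

View pics/c1.png

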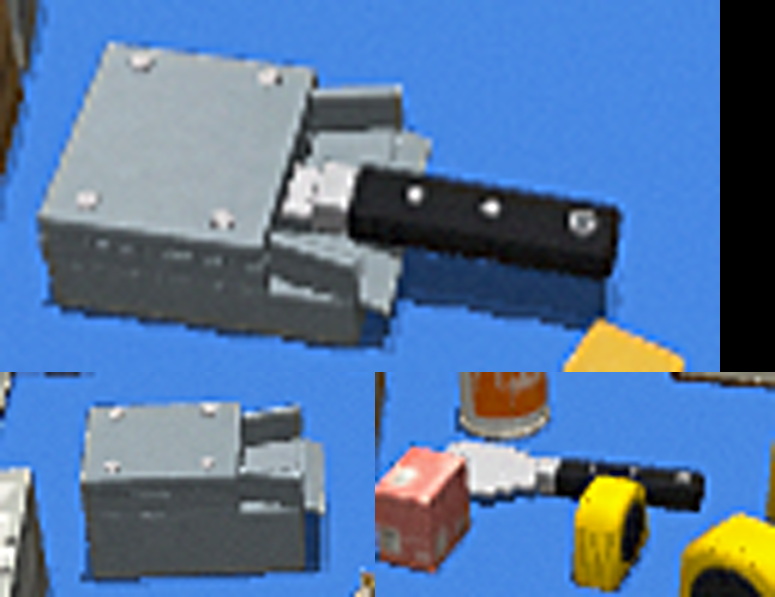

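```bash
python3 - <<'E'
from h import *
A=lambda p:np.array(p)/6+[180,230]
B=lambda p:(np.array(p)-[0,372])/5+[180,165]
C=lambda p:(np.array(p)-[375,372])/5+[205,120]
def pr(n,f,ps,z):
    P=np.array([onz('side',f(p),z) for p in ps]);print(n,P[:,:2].tolist());return P[:,:2]
def hold(n,P):
    # far-back, far-mouth, near-mouth, near-back
    m=(P[1]+P[2])/2;b=(P[0]+P[3])/2;d=b-m;w=P[2]-P[1];print(n,'mouth',m,'yaw',np.degrees(np.arctan2(d[1],d[0])),np.degrees(np.arctan2(-w[0],w[1])),np.linalg.norm(d),np.linalg.norm(w))
hold('wide',pr('wh',A,[(110,43),(315,70),(270,243),(40,215)],.056))
hold('narrow',pr('nh',B,[(90,408),(241,403),(238,478),(82,480)],.076))
def line(n,P):
    d=P[0]-P[-1];print(n,np.degrees(np.arctan2(d[1],d[0])),np.linalg.norm(d))
line('ns rivets',pr('ns',A,[(415,194),(490,208),(583,220)],.05))
pr('ns corners shoulder,end',A,[(365,165),(352,212),(620,205),(612,250)],.05)
line('ws',pr('ws',C,[(595,470),(632,473),(682,478)],.02))
pr('ws shoulder,end',C,[(558,467),(702,478)],.02)
pr('measure base',C,[(575,582),(605,588),(640,560)],0)
E
```

```text
wh [[0.7128, 0.2271], [0.6271, 0.2431], [0.6398, 0.3315], [0.7291, 0.3172]]
wide mouth [0.63345 0.2873 ] yaw -9.822968468482626 -8.175467174061245 0.08880187216494922 0.08930761445699914
nh [[0.7402, -0.0156], [0.6515, -0.0193], [0.6492, 0.0512], [0.7368, 0.0518]]
narrow mouth [0.65035 0.01595] yaw 1.3971810272963767 1.868561276858234 0.08817621561396242 0.07053750775296785
ns [[0.5854, 0.3032], [0.5563, 0.3104], [0.5205, 0.3167]]
ns rivets -11.750660546781178 0.06628921480904724
ns corners shoulder,end [[0.6054, 0.2884], [0.6097, 0.3119], [0.5059, 0.3094], [0.5101, 0.3312]]
ws [[0.5955, -0.2819], [0.5691, -0.2775], [0.5337, -0.2703]]
ws -10.63085023097809 0.06287924935938731
ws shoulder,end [[0.6221, -0.2864], [0.5195, -0.2701]]
measure base [[0.6078, -0.1724], [0.5875, -0.1652], [0.5638, -0.1978]]
```

The crop confirms the choice. The narrow scraper is loose in the wide holder (mouth ≈ (0.633,0.287), yaw −9°). The wide scraper lies by the red carton, with its middle rivet at (0.569,−0.278). Narrow holder mouth is at (0.650,0.016), yaw about 1.6°. Next I move toward the narrow scraper, half-turning the tool.

>>> move_arm --moves '[[[1,-0.86,0],[0,0,0],0.6],[[1,-0.86,0],[0,0,0],0.6],[[1,-0.86,0],[0,0,0],0.6],[[1,-0.86,0],[0,0,0],0.6],[[1,-0.86,0],[0,0,0],0.6]]'

```text
clock: 0.78
position: [0.3152, -0.4282, 0.2311]
ee_rot: [0.98, 0.197, -0.0, -0.0]
ft_force: [0.7, 0.2, 0.2]
grip_width: 0.603
```

>>> move_arm --moves '[[[1,-0.86,0],[0,0,0],0.6],[[1,-0.86,0],[0,0,0],0.6],[[1,-0.86,0],[0,0,0],0.6],[[1,-0.86,0],[0,0,0],0.6],[[1,-0.86,0],[0,0,0],0.6]]'

```text
clock: 1.4
position: [0.389, -0.2808, 0.2312]
ee_rot: [0.98, 0.197, -0.0, -0.0]
ft_force: [0.2, -0.2, 0.5]
grip_width: 0.598
```

>>> move_arm --moves '[[[1,-0.86,0],[0,0,0],0.6],[[1,-0.86,0],[0,0,0],0.6],[[1,-0.86,0],[0,0,0],0.6],[[1,-0.86,0],[0,0,0],0.6],[[1,-0.86,0],[0,0,0],0.6]]'

```text
clock: 2.02
position: [0.4629, -0.1335, 0.2312]
ee_rot: [0.98, 0.197, -0.0, 0.0]
ft_force: [-0.3, 0.9, 0.3]
grip_width: 0.599
```

>>> move_arm --moves '[[[1,-0.86,0],[0,0,0],0.6],[[1,-0.86,0],[0,0,0],0.6],[[0,0,0],[0,0,-10.5],0.6],[[0,0,0],[0,0,-10.5],0.6],[[0,0,0],[0,0,-10.5],0.6]]'

```text
clock: 2.65
position: [0.4921, -0.0755, 0.2311]
ee_rot: [0.889, 0.458, -0.0, -0.0]
ft_force: [-0.2, -0.7, -0.1]
grip_width: 0.601
```

>>> move_arm --moves '[[[0,0,0],[0,0,-10.5],0.6],[[0,0,0],[0,0,-10.5],0.6],[[0,0,0],[0,0,-10.5],0.6],[[0,0,0],[0,0,-10.5],0.6],[[0,0,0],[0,0,-10.5],0.6]]'

```text
clock: 3.28
position: [0.492, -0.0756, 0.2311]
ee_rot: [0.595, 0.804, -0.0, -0.0]
ft_force: [-0.4, -0.7, -0.1]
grip_width: 0.602
```

>>> move_arm --moves '[[[0,0,0],[0,0,-10.5],0.6],[[0,0,0],[0,0,-10.5],0.6],[[0,0,0],[0,0,-10.5],0.6],[[0,0,0],[0,0,-10.5],0.6],[[0,0,0],[0,0,-10.5],0.6]]'

```text
clock: 3.9
position: [0.492, -0.0756, 0.2311]
ee_rot: [0.178, 0.984, -0.0, -0.0]
ft_force: [0.4, 0.3, 0.1]
grip_width: 0.599
```

```bash
cat >> h.py <<'E'
def st():
    o=get_obs();r=R.from_quat(o['ee_rot']);X=r.as_matrix()
    psi=np.degrees(np.arctan2(X[1,0],X[0,0]))
    print('t',round(o['clock'],2),'p',np.round(o['position'],4),'psi',round(psi,2),'tilt',np.round(X[:2,2],4),'F',np.round(o['ft_force'],1),'g',round(o['grip_width'],3),'j',np.round(o['joint_pos'],2))
    return o,X,psi
def go(target,psit=None):
    o,X,psi=st(); d=np.array(target)-o['position']
    print('shift units',np.round(X.T@d/.025,2),'turn z',None if psit is None else round(-((psit-psi+180)%360-180),2))
E
python3 -c "
from h import *
go([.557,.310,.15],169)"
```

```text
t 3.9 p [ 0.492  -0.0756  0.2311] psi 159.52 tilt [-0.0004 -0.    ] F [0.4 0.3 0.1] g 0.599 j [ 0.69  0.1  -0.66  1.76  0.06  1.3   1.23]
shift units [ 2.96 15.36  3.24] turn z -9.48
```

>>> move_arm --moves '[[[0,0,0],[0,0,-9.5],0.6],[[0,1,0],[0,0,0],0.6],[[0,1,0],[0,0,0],0.6],[[0,1,0],[0,0,0],0.6],[[0,1,0],[0,0,0],0.6]]'

```text
clock: 4.53
position: [0.5118, 0.0232, 0.2311]
ee_rot: [0.099, 0.995, -0.0, -0.0]
ft_force: [0.5, -0.8, -0.1]
grip_width: 0.601
```

>>> move_arm --moves '[[[0,1,0],[0,0,0],0.6],[[0,1,0],[0,0,0],0.6],[[0,1,0],[0,0,0],0.6],[[0,1,0],[0,0,0],0.6],[[0,1,0.2],[0,0,0],0.6]]'

```text
clock: 5.15
position: [0.5366, 0.1457, 0.2263]
ee_rot: [0.099, 0.995, -0.0, 0.0]
ft_force: [-0.5, 0.2, 0.6]
grip_width: 0.598
```

>>> move_arm --moves '[[[0,1,0.2],[0,0,0],0.6],[[0,1,0.4],[0,0,0],0.6],[[0,1,0.4],[0,0,0],0.6],[[0.2,1,0.4],[0,0,0],0.6],[[0.2,1,0.4],[0,0,0],0.6]]'

```text
clock: 5.78
position: [0.5511, 0.2702, 0.1806]
ee_rot: [0.099, 0.995, -0.0, -0.0]
ft_force: [-0.1, -0.2, -0.0]
grip_width: 0.601
```

>>> move_arm --moves '[[[0,1,0],[0,0,0],0.6],[[0,0.64,0],[0,0,0],0.6],[[0,0,0],[0,0,0],0.6]]'

```text
clock: 6.15
position: [0.5589, 0.3107, 0.1811]
ee_rot: [0.098, 0.995, 0.0, -0.0]
ft_force: [0.3, 0.5, 0.0]
grip_width: 0.601
```

```bash
python3 - <<'E'
from h import *
import pickle
go([.557,.310,.15],169)
ci=camera_info('wrist');im=camera('wrist')[:,:,::-1];pickle.dump(ci,open('w1.pkl','wb'))
cv2.imwrite('pics/w1.png',cv2.resize(im,(768,576),interpolation=cv2.INTER_CUBIC))
E
```

```text
t 6.15 p [0.5589 0.3107 0.1811] psi 168.76 tilt [-0.0005  0.0004] F [0.3 0.5 0. ] g 0.601 j [ 0.    0.51 -0.8   1.45  0.37  1.33  0.55]
shift units [ 0.07 -0.04  1.25] turn z -0.24
```

View pics/w1.png

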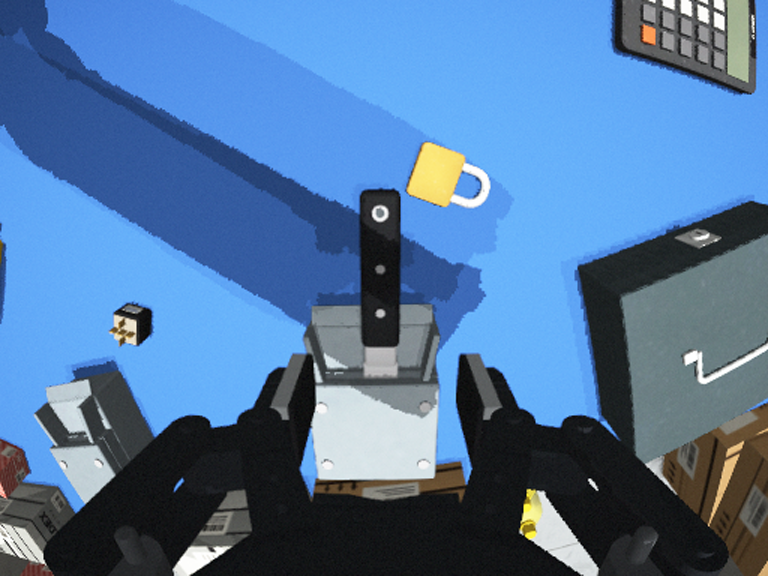

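Wrist view: the narrow handle runs (380,192)–(380,347), centred in the wide holder. The holder's front top edge is at (317,382)–(437,382), the narrow holder is at lower left and the padlock is clear at (437,175).

```bash
python3 - <<'E'
from h import *
import pickle
ci=pickle.load(open('w1.pkl','rb'))
f=lambda p,z:onz('wrist',np.array(p)/1.5,z,ci)[:2]
for p in((380,192),(380,213),(380,269),(380,313),(380,347)): print('handle',p,f(p,.05))
a=f((380,213),.05);b=f((380,313),.05);d=b-a;print(np.degrees(np.arctan2(d[1],d[0])))
L=f((317,383),.056);Rr=f((437,383),.056);bl=f((314,478),.056);br=f((436,478),.056)
m=(L+Rr)/2;k=(bl+br)/2-m;w=L-Rr
print('mouth',m,'yaw',np.degrees(np.arctan2(k[1],k[0])),np.degrees(np.arctan2(w[0],-w[1])),np.linalg.norm(w),np.linalg.norm(k))
go([*(f((380,269),.05)),.022])
E
```

```text
handle (380, 192) [0.5086 0.3178]
handle (380, 213) [0.5215 0.3152]
handle (380, 269) [0.557  0.3081]
handle (380, 313) [0.5866 0.3021]
handle (380, 347) [0.6111 0.2971]
-11.377617946979475
mouth [0.63565 0.28995] yaw -12.837954598528182 -11.068744929696027 0.08386000238492725 0.09046131769988755
t 6.2 p [0.5592 0.3096 0.1812] psi 168.69 tilt [-0.0002 -0.0002] F [ 0.1  0.  -1. ] g 0.598 j [ 0.    0.51 -0.8   1.45  0.37  1.33  0.55]
shift units [ 0.07 -0.07  6.37] turn z None
```

>>> move_arm --moves '[[[0.07,-0.07,1],[0,0,0],0.6],[[0,0,1],[0,0,0],0.6],[[0,0,1],[0,0,0],0.6],[[0,0,1],[0,0,0],0.6],[[0,0,1],[0,0,0],0.6]]'

```text
clock: 6.82
position: [0.5577, 0.3067, 0.0557]
ee_rot: [0.1, 0.995, -0.0, 0.0]
ft_force: [0.4, -0.1, -0.4]
grip_width: 0.597
```

>>> move_arm --moves '[[[0,0,1],[0,0,0],0.6],[[0,0,0.45],[0,0,0],0.6],[[0,0,0],[0,0,0],0.6],[[0,0,0],[0,0,0],0.2],[[0,0,0],[0,0,0],0.2]]' --squeeze 60

```text
clock: 7.45
position: [0.5577, 0.3085, 0.0213]
ee_rot: [0.099, 0.995, 0.0, 0.001]
ft_force: [-1.7, -1.4, 5.4]
grip_width: 0.295
```

>>> move_arm --moves '[[[0,0,0],[0,0,0],0.1],[[0,0,0],[0,0,0],0.1],[[0,0,0],[0,0,0],0.1]]'

```text
clock: 7.82
position: [0.5577, 0.3085, 0.0213]
ee_rot: [0.099, 0.995, 0.0, 0.001]
ft_force: [-0.3, -1.4, 7.1]
grip_width: 0.293
```

```bash
python3 - <<'E'
from h import *
st()
im=camera('side')[:,:,::-1];cv2.imwrite('pics/s2.png',im)
ci=camera_info('wrist');w=camera('wrist')[:,:,::-1]
o=np.hstack([cv2.resize(im[200:320,150:310],(480,360),interpolation=cv2.INTER_CUBIC),cv2.resize(w[150:330,180:330],(300,360),interpolation=cv2.INTER_CUBIC)])
cv2.imwrite('pics/s2c.png',o)
E
```

```text
t 7.83 p [0.5577 0.3085 0.0213] psi 168.65 tilt [0.0015 0.0002] F [-0.3 -1.4  7.1] g 0.293 j [-0.04  0.67 -0.73  1.6   0.49  1.07  0.47]
```

View pics/s2c.png

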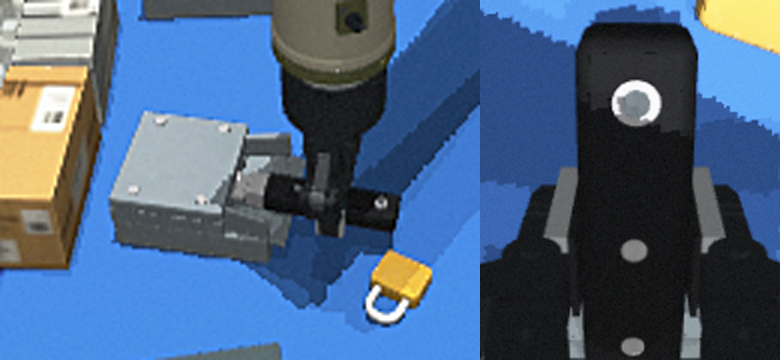

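>>> move_arm --moves '[[[0,0,-0.06],[0,0,0],0.1],[[0.6,0,0],[0,0,0],0.1],[[0.8,0,0],[0,0,0],0.1],[[0.8,0,0],[0,0,0],0.1],[[0.8,0,0],[0,0,0],0.1]]'

```text
clock: 8.55
position: [0.4816, 0.3235, 0.0214]
ee_rot: [0.098, 0.995, -0.0, -0.0]
ft_force: [-0.7, -0.3, -1.0]
grip_width: 0.291
```

>>> move_arm --moves '[[[0.3,0,0],[0,0,0],0.1],[[0,0,0],[0,0,0],0.1],[[0,0,-0.5],[0,0,0],0.1],[[0,0,-1],[0,0,0],0.1],[[0,0,-1],[0,0,0],0.1]]'

```text
clock: 9.18
position: [0.4769, 0.3245, 0.0855]
ee_rot: [0.099, 0.995, 0.0, 0.0]
ft_force: [-0.3, -0.4, -1.0]
grip_width: 0.293
```

```bash
python3 - <<'E'
from h import *
go([.65-.07-.13,.016,.10],182)
im=camera('side')[:,:,::-1]
ci=camera_info('wrist');w=camera('wrist')[:,:,::-1]
import pickle;pickle.dump(ci,open('w3.pkl','wb'))
cv2.imwrite('pics/w3.png',w)
o=np.hstack([cv2.resize(im[190:310,180:340],(400,300),interpolation=cv2.INTER_CUBIC),cv2.resize(w,(400,300),interpolation=cv2.INTER_CUBIC)])
cv2.imwrite('pics/s3c.png',o)
E
```

```text
t 9.18 p [0.4769 0.3245 0.0855] psi 168.63 tilt [0.0004 0.0004] F [-0.3 -0.4 -1. ] g 0.293 j [-0.02  0.48 -0.82  1.72  0.39  1.11  0.41]
shift units [ -1.38 -12.31  -0.58] turn z -13.37
```

View pics/s3c.png

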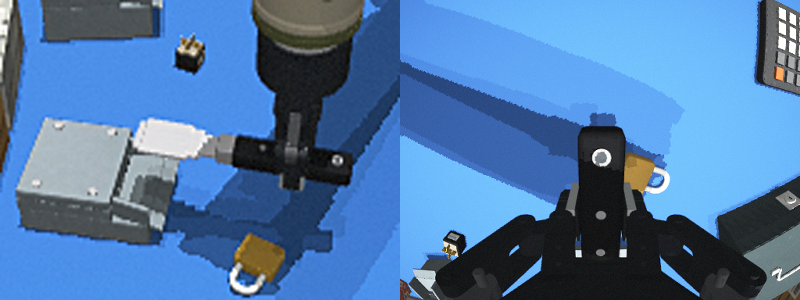

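>>> move_arm --moves '[[[0,0,-0.6],[0,0,-6.7],0.1],[[0,0,0],[0,0,-6.7],0.1],[[0.5,-1,0],[0,0,0],0.1],[[0.5,-1,0],[0,0,0],0.1],[[0.5,-1,0],[0,0,0],0.1]]'

```text
clock: 9.9
position: [0.4413, 0.2472, 0.0987]
ee_rot: [-0.018, 1.0, -0.0, -0.0]
ft_force: [0.1, 0.8, -1.5]
grip_width: 0.294
```

>>> move_arm --moves '[[[0,-1,0],[0,0,0],0.1],[[0,-1,0],[0,0,0],0.1],[[0,-1,0],[0,0,0],0.1],[[0,-1,0],[0,0,0],0.1],[[0,-1,0],[0,0,0],0.1]]'

```text
clock: 10.52
position: [0.4462, 0.1222, 0.0989]
ee_rot: [-0.018, 1.0, -0.0, 0.0]
ft_force: [0.5, -0.2, -0.2]
grip_width: 0.296
```

>>> move_arm --moves '[[[0,-1,0],[0,0,0],0.1],[[0,-1,0],[0,0,0],0.1],[[0,-1,0],[0,0,0],0.1],[[0,-1,0],[0,0,0],0.1],[[0,-0.3,0],[0,0,0],0.1]]'

```text
clock: 11.15
position: [0.4499, 0.0143, 0.0989]
ee_rot: [-0.017, 1.0, -0.0, -0.0]
ft_force: [0.6, -0.2, -1.1]
grip_width: 0.293
```

```bash
python3 - <<'E'
from h import *
import pickle
ci=pickle.load(open('w3.pkl','rb'));e=onz('wrist',(257,162.6),.0855+.0287,ci);print('end at w3',e,np.linalg.norm(e[:2]-[.4769,.3245]))
go([.65-.07-.125,.016,.0425],181.6)
im=camera('side')[:,:,::-1];sc=camera('scene')[:,:,::-1]
cv2.imwrite('pics/scene4.png',sc)
o=np.vstack([cv2.resize(im[130:230,170:330],(480,300),interpolation=cv2.INTER_CUBIC),cv2.resize(sc[150:250,190:350],(480,300),interpolation=cv2.INTER_CUBIC)])
cv2.imwrite('pics/s4c.png',o)
E
```

```text
end at w3 [0.4266 0.3364 0.1142] 0.0516884900147025
t 11.15 p [0.4499 0.0143 0.0989] psi -178.07 tilt [-0.0002 -0.0003] F [ 0.6 -0.2 -1.1] g 0.293 j [ 0.67  0.15 -0.84  2.02  0.13  1.02  1.37]
shift units [-0.2   0.06  2.26] turn z 0.33
```

View pics/s4c.png

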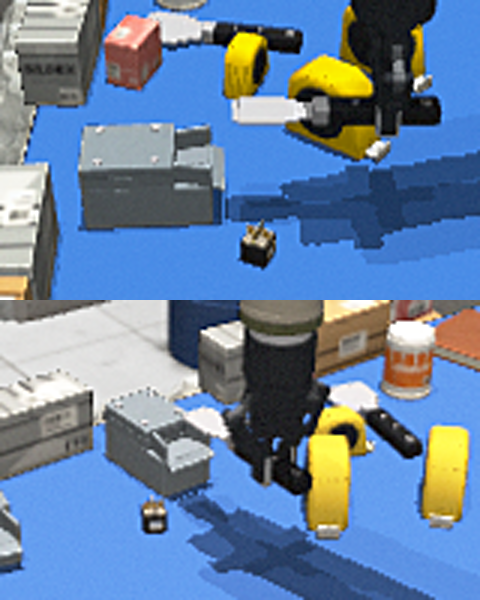

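>>> move_arm --moves '[[[0,0.06,0.8],[0,0,0.3],0.1],[[0,0,0.8],[0,0,0],0.1],[[0,0,0.66],[0,0,0],0.1],[[-0.6,0,0],[0,0,0],0.1],[[-0.6,0,0],[0,0,0],0.1]]'

```text
clock: 11.88
position: [0.4782, 0.0181, 0.0421]
ee_rot: [-0.016, 1.0, -0.001, -0.003]
ft_force: [-30.4, -4.3, 0.7]
grip_width: 0.295
```

>>> move_arm --moves '[[[-0.6,0,0],[0,0,0],0.1],[[-0.4,0,0],[0,0,0],0.1],[[-0.4,0,0],[0,0,0],0.1],[[0,0,0],[0,0,0],0.1]]'

```text
clock: 12.38
position: [0.5129, 0.017, 0.0406]
ee_rot: [-0.014, 1.0, -0.001, -0.003]
ft_force: [2.6, -0.4, -0.2]
grip_width: 0.294
```

```bash
python3 - <<'E'
from h import *
go([.65-.07,.016,.0425],181.6)
im=camera('side')[:,:,::-1]
cv2.imwrite('pics/s5c.png',cv2.resize(im[140:220,170:290],(720,480),interpolation=cv2.INTER_CUBIC))
E
```

```text
t 12.38 p [0.5129 0.017  0.0406] psi -178.4 tilt [-0.0064 -0.0025] F [ 2.6 -0.4 -0.2] g 0.294 j [ 0.54  0.4  -0.76  1.91  0.33  0.97  1.22]
shift units [-2.68 -0.12 -0.09] turn z 0.0
```

View pics/s5c.png

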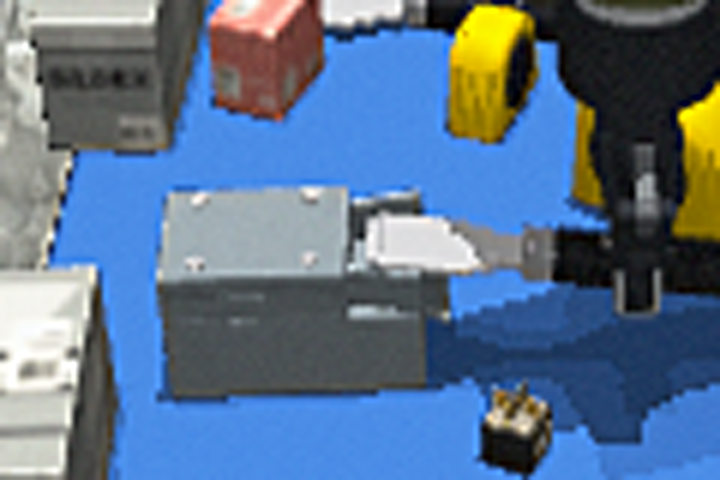

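```bash
python3 - <<'E'
from h import *
st()
for n,p,z in(('tip top',(372,215),.06),('tip bot',(366,258),.06),('blade/shank lower',(480,271),.06),('ferrule',(525,250),.065),('black',(556,250),.069),('mouth far',(349,190),.076),('mouth near',(345,270),.076),('guide near end',(425,300),.072),('guide far end',(420,192),.072)):
    print(n,onz('side',np.array(p)/6+[170,140],z))
E
```

```text
t 12.43 p [0.5154 0.0183 0.0422] psi -178.33 tilt [-0.001  -0.0007] F [-0.2  0.5 -0.7] g 0.296 j [ 0.54  0.4  -0.76  1.91  0.33  0.96  1.22]
tip top [ 0.6411 -0.0175  0.06  ]
tip bot [0.6423 0.0167 0.06  ]
blade/shank lower [0.587  0.0274 0.06  ]
ferrule [0.5653 0.0178 0.065 ]
black [0.5504 0.0231 0.069 ]
mouth far [ 0.6515 -0.017   0.076 ]
mouth near [0.6498 0.0458 0.076 ]
guide near end [0.6118 0.0636 0.072 ]
guide far end [ 0.6169 -0.0202  0.072 ]
```

```bash
python3 - <<'E'
from h import *
def ony(p,y):
    o,d=ray('side',p);return np.round(o+d*(y-o[1])/d[1],4)
print('s4 TCP .4499 .0143 .0989')
for n,p in(('tip',(234,110)),('bladeback',(305,110)),('black top mid',(332,106)),('rivet end',(431,108))):
    q=np.array(p)/3+[170,130];print(n,ony(q,.0143))
print('s5')
for n,p in(('tip',(369,237)),('bladeback',(480,245)),('ferrule',(535,250)),('black',(556,250))):
    q=np.array(p)/6+[170,140];print(n,ony(q,.0175))
E
```

```text
s4 TCP .4499 .0143 .0989
tip [0.5916 0.0143 0.1163]
bladeback [0.5249 0.0143 0.1156]
black top mid [0.4997 0.0143 0.12  ]
rivet end [0.4068 0.0143 0.1167]
s5
tip [0.6401 0.0175 0.0735]
bladeback [0.5869 0.0175 0.0681]
ferrule [0.5605 0.0175 0.0647]
black [0.5504 0.0175 0.0646]
```

The blade caught on the way in. The scraper slid about 17 mm back in the grip and pitched up about 6°. I'll back off and look before correcting.

>>> move_arm --moves '[[[0.5,0,-0.2],[0,0,0],0.1],[[0.8,0,-0.2],[0,0,0],0.1],[[0.6,0,-0.6],[0,0,0],0.1],[[0,0,-0.6],[0,0,0],0.1],[[0,0,0],[0,0,0],0.1]]'

```text
clock: 13.05
position: [0.4691, 0.018, 0.0844]
ee_rot: [-0.015, 1.0, -0.0, 0.002]
ft_force: [0.2, -0.9, -0.9]
grip_width: 0.294
```

```bash
python3 - <<'E'
from h import *
import pickle
st()
im=camera('side')[:,:,::-1];ci=camera_info('wrist');w=camera('wrist')[:,:,::-1];sc=camera('scene')[:,:,::-1]
pickle.dump(ci,open('w6.pkl','wb'))
for n,i in(('side6',im),('wrist6',w),('scene6',sc)):cv2.imwrite(f'pics/{n}.png',i)
C=cv2.INTER_CUBIC
o=np.zeros((600,800,3),np.uint8)
o[:300,:500]=cv2.resize(im[140:215,190:315],(500,300),interpolation=C)
o[300:,:480]=cv2.resize(sc[160:235,220:340],(480,300),interpolation=C)
o[:300,500:]=cv2.resize(w[100:250,180:330],(300,300),interpolation=C)
cv2.imwrite('pics/s6c.png',o)
E
```

```text
t 13.05 p [0.4691 0.018  0.0844] psi -178.23 tilt [ 0.0039 -0.0007] F [ 0.2 -0.9 -0.9] g 0.294 j [ 0.63  0.23 -0.83  2.    0.2   1.    1.31]
```

View pics/s6c.png

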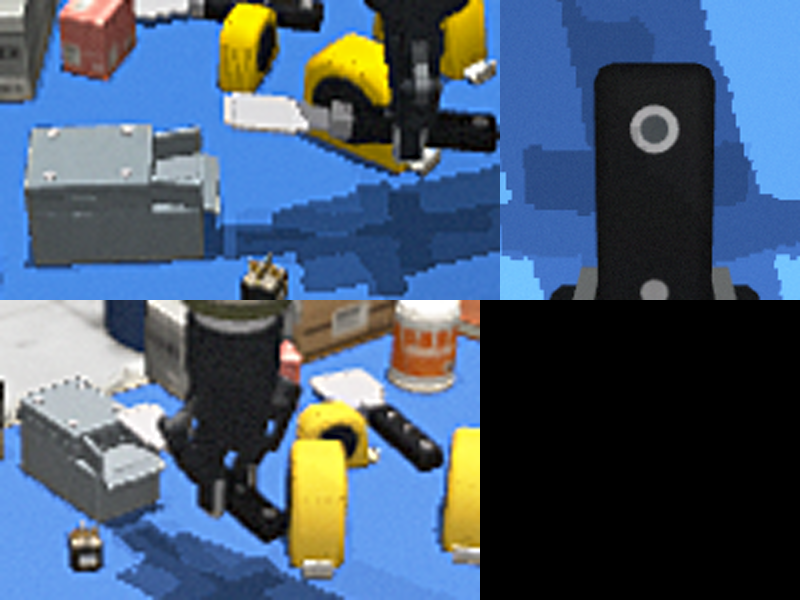

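```bash
python3 - <<'E'
from h import *
import pickle
ci=pickle.load(open('w6.pkl','rb'))
def ony(c,p,y,ci=None):
    o,d=ray(c,p,ci);return np.round(o+d*(y-o[1])/d[1],4)
S=lambda p:np.array(p)/4+[190,140]
for n,p in(('tip mid',(227,109)),('tip near corner',(229,126)),('tip far corner',(225,93)),('blade rear mid',(300,117)),('ferrule mid',(343,120)),('rivet end',(481,119)),('tail top',(497,122))):
    print(n,ony('side',S(p),.018))
# triangulate end rivet
o1,d1=ray('side',S((481,119)));o2,d2=ray('wrist',(257,164.5),ci)
A=np.c_[d1,-d2];s=np.linalg.lstsq(A,o2-o1,rcond=None)[0];print('rivet tri',o1+d1*s[0],o2+d2*s[1])
E
```

```text
tip mid [0.595 0.018 0.117]
tip near corner [0.594  0.018  0.1021]
tip far corner [0.596  0.018  0.1308]
blade rear mid [0.5437 0.018  0.1095]
ferrule mid [0.5134 0.018  0.1066]
rivet end [0.416  0.018  0.1064]
tail top [0.4045 0.018  0.1036]
rivet tri [0.4158767  0.01713159 0.10574923] [0.41737199 0.01663197 0.10609272]
```

>>> move_arm --moves '[[[0.4,-0.05,0],[0,6.5,0],0.1],[[0.1,0,0.8],[0,0,0],0.1],[[0.1,0,0.9],[0,0,0],0.1],[[0,0,0],[0,0,0],0.1]]'

```text
clock: 13.7
position: [0.4462, 0.0163, 0.0393]
ee_rot: [-0.016, 0.998, -0.0, -0.059]
ft_force: [-0.1, 0.3, -0.4]
grip_width: 0.294
```

```bash
python3 - <<'E'
from h import *
go([.47,.016,.042],181.6)
w=camera('wrist')[:,:,::-1];im=camera('side')[:,:,::-1]
cv2.imwrite('pics/side7.png',im)
def ony(c,p,y):
    o,d=ray(c,p);return np.round(o+d*(y-o[1])/d[1],4)
# bright blade mask in region
h=im[140:215,190:290].astype(int);m=((h.min(2)>170)).astype(np.uint8)
n,l,s,c=cv2.connectedComponentsWithStats(m)
for i in range(1,n):
    if s[i,4]>25: print(s[i]+[190,140,0,0,0],c[i]+[190,140])
E
```

```text
t 13.7 p [0.4462 0.0163 0.0393] psi -178.19 tilt [-0.1168 -0.0028] F [-0.1  0.3 -0.4] g 0.294 j [ 0.58  0.35 -0.8   1.99  0.27  1.04  1.25]
shift units [-0.93 -0.04 -0.22] turn z 0.21
[224 140  13   4  45] [229.57777778 141.26666667]
[253 180   8   8  39] [255.53846154 183.61538462]
```

```bash
python3 - <<'E'
import cv2,numpy as np
im=cv2.imread('pics/side7.png');h=cv2.cvtColor(im,cv2.COLOR_BGR2HSV)
sub=h[168:206,228:316]
# char map: blue '.', black '#', bright grey '+', mid grey 'o', yellow 'y'
for r in range(0,38):
    print(168+r,''.join('#' if v<55 else '.' if (s>110 and 95<hh<125) else 'y' if (s>110) else '+' if v>175 else 'o' for hh,s,v in sub[r].tolist()))
E
```

```text
168 .....................................oyyy###############yyyyyyy#####oooo###.............
169 .....................................oyyyy##############yyyyyyy#####oooo###.............
170 .....................................oyyyy##############yyyyyyy#####oooo#.#.............
171 .....................................oyyyyy#############yyyyyyy#####oooo###.............
172 ......+++++o.........................oyyyyyy############yyyyyyy#####oooo###.............
173 o+++oooooooo..........................oyyyyyy###########yyyyyyy#####oooooooo............
174 oooooooooooo.............................oyyyy#########yyyyyyyyy##oooooooooo............
175 oooooooooooo...............................oyyyy######yyyyyyyyyy#oooooooo##.............
176 oooooooooooo.................................oyyyyyyyyyyyyyyyyyyy####ooo###.............
177 oooooooooooo....................................oyyyyyyyyyyyyyyyy##########.............
178 ooooooooo#oo++....................................oyyyyyyyyyyyyyy######o###..........#..
179 oooooo+++++++o++...........ooooooooooooooo.........ooooo#################
[... 1733 characters left out ...]
.................................................
199 ooooooooooooo...........................................................................
200 ooooooooooooo...........................................................................
201 ooooooooooooo...........................................................................
202 ooooooooooooo...........................................................................
203 ooooooooooooo................o..........................................................
204 oooooooooooo#...............+o..........................................................
205 ........................ooo+oo..........................................................
```

```bash
python3 - <<'E'
from h import *
def ony(p,y):
    o,d=ray('side',p);return np.round(o+d*(y-o[1])/d[1],4)
print('tip',ony((253,183.5),.0163),ony((268,183.5),.0163),'handle end?',ony((315,183),.0163))
print('tip far/near at z.0583',onz('side',(254,179.5),.0583),onz('side',(254,187.5),.0583))
print('lip crest far/near (z.05)',onz('side',(241,179),.05),onz('side',(244,180),.05),onz('side',(244,192),.05),onz('side',(240,178.5),.05))
print('lip bottom edge',onz('side',(245,181),.03),onz('side',(245,193),.03))
st()
E
```

```text
tip [0.5785 0.0163 0.0572] [0.5349 0.0163 0.0567] handle end? [0.3983 0.0163 0.0571]
tip far/near at z.0583 [ 0.5756 -0.0011  0.0583] [0.5754 0.0362 0.0583]
lip crest far/near (z.05) [ 0.6146 -0.0147  0.05  ] [ 0.6055 -0.0097  0.05  ] [0.6041 0.046  0.05  ] [ 0.6176 -0.0172  0.05  ]
lip bottom edge [ 0.6036 -0.0303  0.03  ] [0.6023 0.0266 0.03  ]
t 13.8 p [0.4479 0.0163 0.0411] psi -178.21 tilt [-0.1133 -0.0031] F [ 0.  -0.5 -0.1] g 0.293 j [ 0.58  0.35 -0.8   1.98  0.26  1.04  1.26]
```

Level now, with the blade centred on the lip in y. I'm advancing in small steps and watching the force.

>>> move_arm --moves '[[[0,0,-0.04],[0,0,0],0.1],[[-0.4,0,-0.046],[0,0,0],0.1],[[-0.4,0,-0.046],[0,0,0],0.1],[[-0.2,0,-0.023],[0,0,0],0.1]]' --squeeze 80

```text
clock: 14.3
position: [0.4739, 0.017, 0.042]
ee_rot: [-0.015, 0.998, -0.001, -0.056]
ft_force: [-0.2, -0.3, -0.4]
grip_width: 0.292
```

>>> move_arm --moves '[[[-0.2,0,-0.023],[0,0,0],0.1],[[-0.2,0,-0.023],[0,0,0],0.1]]'

```text
clock: 14.55
position: [0.4832, 0.0173, 0.0419]
ee_rot: [-0.016, 0.998, -0.001, -0.057]
ft_force: [0.7, 1.0, -0.8]
grip_width: 0.29
```

>>> move_arm --moves '[[[-0.2,0,-0.023],[0,0,0],0.1],[[-0.2,0,-0.023],[0,0,0],0.1]]'

```text
clock: 14.8
position: [0.4899, 0.0171, 0.041]
ee_rot: [-0.016, 0.998, -0.002, -0.06]
ft_force: [-21.9, -1.7, 4.1]
grip_width: 0.288
```

>>> move_arm --moves '[[[-0.2,0,-0.023],[0,0,0],0.1],[[0,0,0],[0,0,0],0.1]]'

```text
clock: 15.05
position: [0.4909, 0.0171, 0.0396]
ee_rot: [-0.016, 0.998, -0.002, -0.064]
ft_force: [-27.6, -2.1, 5.0]
grip_width: 0.286
```

```bash
cat >> h.py <<'E'
def cmap(r0,r1,c0,c1,save=None):
    im=camera('side')[:,:,::-1]
    if save: cv2.imwrite(save,im)
    h=cv2.cvtColor(np.ascontiguousarray(im),cv2.COLOR_BGR2HSV)
    for r in range(r0,r1):
        print(r,''.join('#' if v<55 else '.' if (s>110 and 95<hh<125) else 'y' if (s>110) else '+' if v>175 else 'o' for hh,s,v in h[r,c0:c1].tolist()))
def ony(p,y):
    o,d=ray('side',p);return np.round(o+d*(y-o[1])/d[1],4)
E
python3 -c "
from h import *
st();cmap(168,196,220,300,'pics/side8.png')"
```

```text
t 15.05 p [0.4909 0.0171 0.0396] psi -178.16 tilt [-0.1285 -0.0062] F [-27.6  -2.1   5. ] g 0.286 j [ 0.52  0.45 -0.76  1.87  0.32  1.1   1.23]
168 .............................................oyyy##########oooo####yyyyyyyyyo...
169 .............................................oyyyy#########oooo##y#yyyyyyyyyo...
170 .............................................oyyyy#########oooo####yyyyyyyyyo...
171 ++++++++.....................................oyyyyy########oooo####yyyyyyyyyo...
172 o+++o+++......+++++o.........................oyyyyyy#######oooo####yyyyyyyyyy...
173 ooo+++o+o+++oooooooo..........................oyyyyyy#######oooo#o#yyyyyyyyyy...
174 +oo++oo+oooooooooooo.............................oyyyy###oooooooooo#yyyyyyyyy...
175 ++++++++oooooooooooo...............................oyyyy#ooooooooooyyyyyyyyyy...
176 ++++++++oooooooooooo.................................oyy##o#oooo###yyyyyyyyyy...
177 ++++++++oooooooooooo.....................................###ooo###yyyyyyyyyo+o.o
178 ++++++++ooooooooo#oo++...................................#########yyyyyyyyoooooo
179 ++++++++oooooo+++
[... 723 characters left out ...]
o#####o#############
188 ooooooooooooooooooooooooo.ooooooooo...............#########oo#####oo############
189 ooooooooooooooooooooooooo..................................oo#####o.............
190 ooooooooooooooooooooooooo...................................o#####oo............
191 ooooooooo+++ooooooooooooo...................................o#####o.............
192 ooooooooo+++ooooooooooooo...................................ooooooo.............
193 ooooooooooooooooooooo...o.......................................................
194 ooooooooooooooooooooo...........................................................
195 ooooooooooooooooooooo...........................................................
```

```bash
python3 - <<'E'
from h import *
im=cv2.imread('pics/side8.png');sc=camera('scene')[:,:,::-1];cv2.imwrite('pics/scene8.png',sc)
C=cv2.INTER_CUBIC
o=np.vstack([cv2.resize(im[165:205,205:285],(800,400),interpolation=C)[:330],cv2.resize(sc[170:224,220:376],(800,277),interpolation=C)[:270]])
cv2.imwrite('pics/s8c.png',o)
print('relay',onz('side',(256,217),0),'relay near bottom')
for p in((430,280),(415,270),(467,282)): print('bigmeas',onz('side',np.array(p)*.64,0))
E
```

```text
relay [0.5703 0.0971 0.    ] relay near bottom
bigmeas [ 0.5094 -0.0765  0.    ]
bigmeas [ 0.5393 -0.1108  0.    ]
bigmeas [ 0.4347 -0.0689  0.    ]
```

View pics/s8c.png

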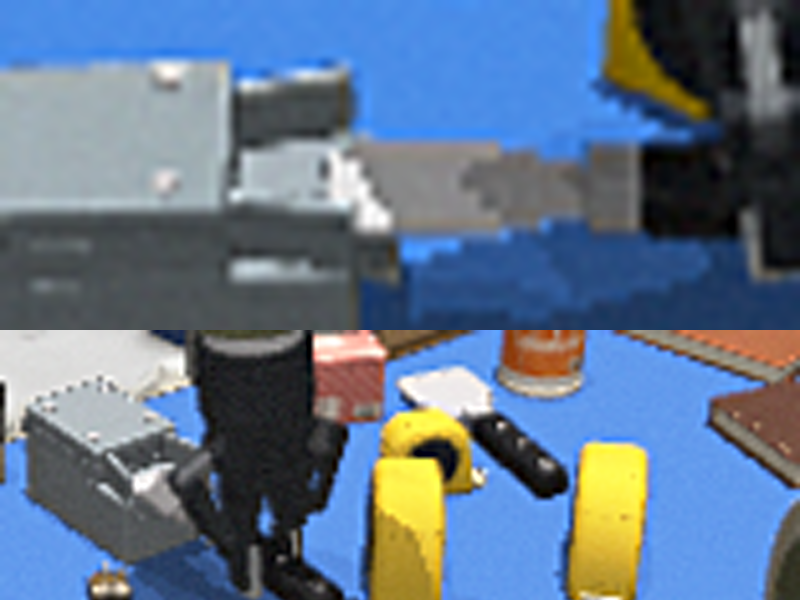

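Contact again with the tip at x≈0.615, right at the guide ends. I suspect the blade's near corner is hitting the near guide end, because the tip sits a few mm too far in +y. I'll back off, shift −y by 4 mm, raise slightly, and retry.

>>> move_arm --moves '[[[0.5,0,0.056],[0,0,0],0.1],[[0.3,-0.16,-0.03],[0,0,0],0.1],[[0,0,0],[0,0,0],0.1]]'

```text
clock: 15.52
position: [0.4785, 0.0124, 0.044]
ee_rot: [-0.015, 0.998, -0.001, -0.056]
ft_force: [-0.0, -0.0, -0.5]
grip_width: 0.295
```

```bash
python3 -c "
from h import *
go([.475,.0125,.0435],181.7);cmap(170,196,226,300,'pics/side9.png')"
```

```text
t 15.53 p [0.4785 0.0124 0.044 ] psi -178.27 tilt [-0.1119 -0.0042] F [-0.  -0.  -0.5] g 0.295 j [ 0.56  0.4  -0.78  1.91  0.3   1.07  1.25]
shift units [0.14 0.01 0.04] turn z 0.03
170 .......................................oyyyy###############ooo####yyyyo...
171 ++.....................................oyyyyy##############oooo#ooyyyyo...
172 o+......+++++o.........................oyyyyyy##########ooooooooooyyyyy...
173 o+o+++oooooooo..........................oyyyyyy#########ooooooo###yyyyy...
174 o+oooooooooooo.............................oyyyy###########oooo##yyyyyy...
175 ++oooooooooooo...............................oyyyy################yyyyy...
176 ++oooooooooooo.................................oyyyy##yy#####oo###yyyyo...
177 ++oooooooooooo....+oooooooooooooo+........ooooo########################..#
178 ++ooooooooo#oo+++++ooooooooooooooooooo....ooooo########o##########oo######
179 ++oooooo+++++++o+++++oooooooooooooooooooooooooo########oo#########o#######
180 ++o++++++++++++o++++++ooooooooooooooooooooooooo###########################
181 +oo++++++++++++o++++++ooooooooooooooooooooooo
[... 435 characters left out ...]
ooooooooo+ooo.......................................oo####oo........
188 ooooooooooooooo+ooo.......................................oo####oo........
189 ooooooooooooooo+o#o.......................................oo####oo........
190 ooooooooooooooo+ooo.......................................ooooo.o.........
191 ooo+++ooooooooo+++o.......................................................
192 ooo+++oooooooooooo+.......................................................
193 ooooooooooooooo..oo.......................................................
194 ooooooooooooooo...........................................................
195 ooooooooooooooo...........................................................
```

>>> move_arm --moves '[[[-0.2,0,-0.023],[0,0,0],0.1],[[-0.2,0,-0.023],[0,0,0],0.1],[[-0.2,0,-0.023],[0,0,0],0.1]]'

```text
clock: 15.95
position: [0.4939, 0.0136, 0.0436]
ee_rot: [-0.015, 0.998, -0.001, -0.057]
ft_force: [0.6, 0.7, -1.5]
grip_width: 0.288
```

>>> move_arm --moves '[[[-0.2,0,-0.023],[0,0,0],0.1],[[-0.2,0,-0.023],[0,0,0],0.1]]'

```text
clock: 16.2
position: [0.5033, 0.0134, 0.0433]
ee_rot: [-0.015, 0.998, -0.001, -0.057]
ft_force: [-2.1, -1.7, -1.0]
grip_width: 0.288
```

```bash
python3 -c "
from h import *
print(ony((241.5,181.3),.0155),ony((273,181.5),.0135))
st()"
```

```text
[0.6116 0.0155 0.065 ] [0.5203 0.0135 0.0617]
t 16.2 p [0.5033 0.0134 0.0433] psi -178.25 tilt [-0.1142 -0.0041] F [-2.1 -1.7 -1. ] g 0.288 j [ 0.53  0.46 -0.76  1.84  0.33  1.1   1.23]
```

>>> move_arm --moves '[[[0,-0.04,0.06],[0,1,0],0.1],[[-0.15,0,-0.01],[0,0,0],0.1],[[0,0,0],[0,0,0],0.1]]'

```text
clock: 16.58
position: [0.5073, 0.0127, 0.0417]
ee_rot: [-0.015, 0.998, -0.001, -0.065]
ft_force: [1.7, -2.7, -1.2]
grip_width: 0.292
```

```bash
python3 -c "
from h import *
st();cmap(170,196,222,290,'pics/side10.png')"
```

```text
t 16.57 p [0.5073 0.0127 0.0417] psi -178.25 tilt [-0.1302 -0.0041] F [ 1.7 -2.7 -1.2] g 0.292 j [ 0.52  0.48 -0.75  1.82  0.33  1.12  1.23]
170 ...........................................oyyy####oooo#######yyyyyy
171 ++++++.....................................oyyy####oooo#######yyyyyy
172 ++ooo+......+++ooo.........................oyyy####ooooooo####yyyyyy
173 o+++o+++++oooooooo..........................oyyy#ooooooooo####yyyyyy
174 o++oo+oooooooooooo............................oo#ooooooo#####yyyyyyy
175 ++++++oooooooooooo..............................####ooo#####yyyyyyyy
176 ++++++oooooooooooo...............................#########yyyyyyyyyy
177 ++++++oooooooooooo...............................####oo####yyyyyyyyy
178 ++++++ooooooooooooooooooooo.........ooooo.######.###################
179 ++++++oooo+ooooooooooooooooooooo....ooooo########o#########oo#######
180 +o++++o++o+++oooooooooooooooooooooooooooo########o##########o#######
181 +++++oo++o+++oooooooooooooooooooooooooooo###########################
182 +++++oo+++++++ooooooooooooooooooooooooooo###########################
183 o++++o
[... 238 characters left out ...]
ooo..o.....ooooo##########oo#####oo########
187 ooooooooooooooooooooooo............................oo#####oo........
188 ooooooooooooooooooooooo.............................o#####oo........
189 ooooooooooooooooooooooo.............................oo####oo........
190 ooooooooooooooooooooooo.............................oo##oooo........
191 ooooooo+++ooooooooooooo..............................oo.............
192 ooooooo+++ooooooooooooo.............................................
193 ooooooooooooooooooo...o.............................................
194 ooooooooooooooooooo.................................................
195 ooooooooooooooooooo.................................................
```

>>> move_arm --moves '[[[-0.1,-0.06,-0.013],[0,0,0],0.1],[[-0.2,0,-0.026],[0,0,0],0.1],[[0,0,0],[0,0,0],0.1]]'

```text
clock: 17.0
position: [0.5152, 0.0115, 0.0419]
ee_rot: [-0.015, 0.998, -0.001, -0.065]
ft_force: [0.9, -2.7, -1.9]
grip_width: 0.29
```

>>> move_arm --moves '[[[-0.2,0,-0.026],[0,0,0],0.1],[[-0.2,0,-0.026],[0,0,0],0.1]]'

```text
clock: 17.25
position: [0.5237, 0.0108, 0.0414]
ee_rot: [-0.015, 0.998, -0.002, -0.067]
ft_force: [-5.4, -6.9, -0.7]
grip_width: 0.289
```

>>> move_arm --moves '[[[0,-0.12,0],[0,0,0],0.1],[[0,0,0],[0,0,0],0.1]]'

```text
clock: 17.5
position: [0.5251, 0.0094, 0.042]
ee_rot: [-0.016, 0.998, -0.001, -0.065]
ft_force: [-0.3, -1.1, -0.5]
grip_width: 0.29
```

>>> move_arm --moves '[[[-0.2,0,-0.026],[0,0,0],0.1],[[-0.2,0,-0.026],[0,0,0],0.1]]'

```text
clock: 17.75
position: [0.5352, 0.0096, 0.0419]
ee_rot: [-0.016, 0.998, -0.001, -0.065]
ft_force: [-0.9, -0.8, -2.2]
grip_width: 0.296
```

```bash
python3 -c "
from h import *
st();cmap(170,196,222,290,'pics/side11.png')"
```

```text
t 17.75 p [0.5352 0.0096 0.0419] psi -178.2 tilt [-0.1302 -0.004 ] F [-0.9 -0.8 -2.2] g 0.296 j [ 0.49  0.53 -0.73  1.75  0.36  1.15  1.24]
170 .....................................##.#ooo##################yyyyyy
171 ++++oo................................###oooo#o###############yyyyyy
172 oooooo......+ooooo....................###ooooooo##############yyyyyy
173 oooooo.ooooooooooo....................#o#oooooo##yy###########yyyyyy
174 +ooooooooooooooooo....................###oooo###yyyy#########yyyyyyy
175 +ooooooooooooooooo.....................###o#####ooyyyy######yyyyyyyy
176 +o+ooooooooooooooo.....................#####o###...oyyyyyyyyyyyyyyyy
177 ++++oooooooooooooo.....................#######################o####y
178 ++++oooooooooooooo+ooo.....ooooo##################oo#########oo#o##y
179 +++++ooooooooooooooooooooooooooo##################o##########oooo##y
180 ++++++oooooooooooooooooooooooooo##############################o#####
181 +++++ooooooooooooooooooooooooooo####################################
182 +++++ooooooooooooooooooooooooooo####################################
183 o++++oo
[... 237 characters left out ...]
.......##########o#####oo..................
187 ooooooooooooooooooooooo...................oo####oo..................
188 ooooooooooooooooooooooo...................oo####oo..................
189 ooooooooooooooooooooooo...................oo####oo..................
190 ooooooooooooooooooooooo....................oooooo...................
191 ooooooooooooooooooooooo.............................................
192 ooooooo+ooooooooooooooo.............................................
193 oooooooooooooooooo#...o.............................................
194 oooooooooooooooooo#.................................................
195 ooooooooooooooooooo.................................................
```

>>> move_arm --moves '[[[-0.3,0,-0.04],[0,0,0],0.1],[[-0.3,0,-0.04],[0,0,0],0.1],[[-0.2,0,-0.026],[0,0,0],0.1]]'

```text
clock: 18.18
position: [0.5556, 0.0101, 0.0418]
ee_rot: [-0.016, 0.998, -0.001, -0.065]
ft_force: [-0.8, 0.1, -1.5]
grip_width: 0.288
```

>>> move_arm --moves '[[[-0.3,0,-0.04],[0,0,0],0.1],[[-0.3,0,-0.04],[0,0,0],0.1],[[-0.2,0,-0.026],[0,0,0],0.1],[[0,0,0],[0,0,0],0.1]]'

```text
clock: 18.68
position: [0.5756, 0.0107, 0.0418]
ee_rot: [-0.015, 0.998, -0.001, -0.065]
ft_force: [-0.4, -0.7, -1.3]
grip_width: 0.29
```

```bash
python3 -c "
from h import *
st();cmap(170,196,218,290,'pics/side12.png')"
```

```text
t 18.68 p [0.5756 0.0107 0.0418] psi -178.22 tilt [-0.1301 -0.0039] F [-0.4 -0.7 -1.3] g 0.29 j [ 0.45  0.6  -0.71  1.64  0.39  1.19  1.23]
170 ...........................###ooo######........oyyyy##############yyyyyy
171 ..oooooooo.................###oooo#o###........oyyyyy#############yyyyyy
172 oooooooooo.......ooooo.....##oooooooo##........oyyyyyy############yyyyyy
173 oooooooooo.ooooooooooo.....#o#oooooo###.........oyyyyyy###########yyyyyy
174 oooooooooooooooooooooo.....###oooo####.............oyyyy#########yyyyyyy
175 oooooooooooooooooooooo......##oooo####...............oyyyy######yyyyyyyy
176 oooooooooooooooooooooo......###########................oyyyyyyyyyyyyyyyy
177 oooooooooooooooooooooo......###o#######............######ooyyyyyyyyyyyyy
178 oooooooooooooooooooooo#############################oooo##...oyyyyyyyyyyy
179 oooooooooooooooooooooo##################oo#########oooo###....oyyyyyyyyy
180 oooooooooooooooooooooo############o###o#############ooo###.......oyyyyyy
181 oooooooooooooooooooooo####################################.........oyyyy
182 oooooooooooooooooooooo##########
[... 341 characters left out ...]
.......
187 ooooooooooooooooooooooooooo.....o#####oo................................
188 ooooooooooooooooooooooooooo.....oo####oo................................
189 ooooooooooooooooooooooooooo.....oo#####o................................
190 ooooooooooooooooooooooooooo......ooooooo................................
191 ooooooooooooooooooooooooooo.............................................
192 ooooooooooooooooooooooooooo.............................................
193 ooooooooooooooooooooooo...o.............................................
194 ooooooooooooooooooooooo.................................................
195 ooooooooooooooooooooooo.................................................
```

>>> move_arm --moves '[[[0,0,0],[0,0,0],0.5],[[0,0,0],[0,0,0],0.5],[[0,0,-0.9],[0,0,0],0.5],[[0,0,-0.9],[0,-7.5,0],0.5],[[1,0,0],[0,0,0],0.3]]'

```text
clock: 19.35
position: [0.5568, 0.0103, 0.0884]
ee_rot: [-0.016, 1.0, -0.0, 0.003]
ft_force: [-1.5, -0.1, -0.6]
grip_width: 0.305
```

>>> move_arm --moves '[[[1,0,0],[0,0,0],0],[[1,0,0],[0,0,0],0],[[1,0,0],[0,0,0],0],[[0,0,0],[0,0,0],0]]'

```text
clock: 19.85
position: [0.4799, 0.0072, 0.0866]
ee_rot: [-0.015, 1.0, -0.001, -0.0]
ft_force: [1.1, -1.0, -0.2]
grip_width: 0.003
```

```bash
python3 -c "
from h import *
go([.478,.0105,.043],181.7);cmap(170,196,218,290,'pics/side13.png')"
```

```text
t 19.85 p [0.4799 0.0072 0.0866] psi -178.23 tilt [-0.0001 -0.0017] F [ 1.1 -1.  -0.2] g 0.003 j [ 0.65  0.25 -0.83  1.96  0.22  1.02  1.32]
shift units [0.07 0.14 1.74] turn z 0.07
170 ...............................................oyyyy##############oo####
171 ++++++++++.....................................oyyyyy#############o#####
172 ++o+++o+o+......+++++o.........................oyyyyyy############o#####
173 ++ooo+++o+o+++oooooooo..........................oyyyyyy###########o#####
174 +++oo++o++oooooooooooo.............................oyyyy#########yoooooo
175 ++++++++++oooooooooooo...............................oyyyy######yyyyyyyy
176 ++++++++++oooooooooooo.................................oyyyyyyyyyyyyyyyy
177 ++++++++++oooooooooo#o..................................o.oyyyyyyyyyyyyy
178 ++++++++++oooooo#+++++#ooooo####ooooooo#######.#####o####...oyyyyyyyyyyy
179 ++++++++++o+ooo+o+++++#######o+o#######o++#########oooo##.....oyyyyyyyyy
180 ++++++++++o+++++o+++++########oo########oo##########ooo###.......oyyyyyy
181 ++o++++++o++++++++++++####################################.........
[... 383 characters left out ...]
.......
187 oooooooooooooooooooooo####..............................................
188 ooooooooooooooooooooooooo#..............................................
189 ooooooooooooooooooooooo+ooo.............................................
190 ooooooooooooooooooooooo++o+.............................................
191 ooooooooooo+++ooooooooo++++.............................................
192 ooooooooooo+++oooooooooooo+.............................................
193 ooooooooooooooooooooooo..oo.............................................
194 ooooooooooooooooooooooo.................................................
195 ooooooooooooooooooooooo.................................................
```

>>> move_arm --moves '[[[0.1,0.12,0.6],[0,0,0],0],[[0,0,0.6],[0,0,0],0],[[0,0,0.45],[0,0,0],0],[[-0.4,0,0],[0,0,0],0],[[-0.4,0,0],[0,0,0],0]]'

```text
clock: 20.52
position: [0.4997, 0.0113, 0.0454]
ee_rot: [-0.015, 1.0, 0.0, 0.0]
ft_force: [0.8, -0.2, 0.0]
grip_width: 0.001
```

>>> move_arm --moves '[[[-0.3,0,0],[0,0,0],0],[[-0.2,0,0],[0,0,0],0]]'

```text
clock: 20.78
position: [0.5064, 0.0115, 0.0447]
ee_rot: [-0.016, 1.0, -0.001, -0.006]
ft_force: [-42.6, -1.8, 37.1]
grip_width: 0.002
```

>>> move_arm --moves '[[[-0.2,0,0],[0,0,0],0],[[-0.1,0,0],[0,0,0],0]]'

```text
clock: 21.02
position: [0.5071, 0.0116, 0.0433]
ee_rot: [-0.016, 1.0, -0.002, -0.013]
ft_force: [-66.5, -2.0, 51.8]
grip_width: -0.002
```

```bash
python3 -c "
from h import *
print(ony((275.7,182),.0107))
st();cmap(172,194,218,290,'pics/side14.png')"
```

```text
[0.5123 0.0107 0.0576]
t 21.02 p [0.5071 0.0116 0.0433] psi -178.17 tilt [-0.0254 -0.005 ] F [-66.5  -2.   51.8] g -0.002 j [ 0.56  0.4  -0.78  1.91  0.33  0.99  1.23]
172 ++o+++ooo+......+++++o.........................oyyyyyy###o#oooooo#yyyyyy
173 ++ooo+++o+++++oooooooo..........................oyyyyyy##oooooo#o.yyyyyy
174 +++oo+++o+oooooooooooo.............................oyyyy#ooooooo##yyyyyy
175 ++++++++++oooooooooooo...............................oyy####ooo###yyyyyy
176 ++++++++++oooooooooooo.................................###########yyyyyy
177 ++++++++++oooooooo#o#o..................................#########yyyyyyy
178 ++++++++++oooo#+++++o#o..............................############yyyyyyy
179 ++++++++++ooooo+++++o######o+o########oo##########o#o############yyyyyyy
180 +++++++++oo+++++++++########oo########oo##########ooo###o######o.oyyyyyy
181 +++o+++++o++++++++++####################################oo####oo...oyyyy
182 +++++++++o++++++++++o###################################oo####oo.....oyy
183 ++++o++++o+++++ooooo####################################oo####oo.......o
184 +++oo++++o+++++ooooo####################################oo####oo........
185 +++++++o+ooooooo++++++o#################################oo####oo........
186 oooooooooooooooooooooo##################################oo####oo........
187 oooooooooooooooooooooo####..............................oooooooo........
188 ooooooooooooooooooooooooo#o.............................................
189 ooooooooooooooooooooooo+ooo.............................................
190 ooooooooooooooooooooooo++o+.............................................
191 ooooooooooo+++ooooooooo++++.............................................
192 ooooooooooo+++oooooooooooo+.............................................
193 ooooooooooooooooooooooo..oo.............................................
```

The tail push is jamming: friction presses the tail down and wedges it. I'll back off and regrip near the tail to level it and push it home.

>>> move_arm --moves '[[[0.5,0,0],[0,0,0],0],[[0,0,-0.9],[0,0,0],0],[[0,0,-0.9],[0,0,0],0.3],[[-0.4,0,0],[0,0,0],0.55],[[0,0,0],[0,0,0],0.55]]'

```text
clock: 21.7
position: [0.5168, 0.0116, 0.0899]
ee_rot: [-0.015, 1.0, 0.0, 0.0]
ft_force: [-0.1, 1.2, -0.9]
grip_width: 0.549
```

```bash
python3 -c "
from h import *
o=go([.553,.011,.038],181.7);cmap(172,194,218,290,'pics/side15.png')"
```

```text
t 21.7 p [0.5168 0.0116 0.0899] psi -178.24 tilt [0.0005 0.0003] F [-0.1  1.2 -0.9] g 0.549 j [ 0.6   0.33 -0.81  1.87  0.28  1.05  1.28]
shift units [-1.45 -0.07  2.08] turn z 0.06
172 ++o++++oo+......+++++o.........................oyyyyyyo#####oo####yyyyyy
173 ++ooo+++o+o+++oooooooo..........................oyyyyyo#####oo####yyyyyy
174 +++oo++o++oooooooooooo.............................oyyo#####oo###yyyyyyy
175 ++++++++++oooooooooooo...............................oo#####oo##yyyyyyyy
176 ++++++++++oooooooooooo...............................oo#####ooyyyyyyyyyy
177 ++++++++++oooooooo#o##...............................oo#####oyyyyyyyyyyy
178 ++++++++++ooooo+++++###oooo####.##################oo#oo#####ooyyyyyyyyyy
179 ++++++++++ooooo+++++#######ooo########oo##########o#o#ooo.ooo.oyyyyyyyyy
180 ++++++++++o+++o+++++########o#########oo###########oo###.........oyyyyyy
181 +++++++++o++++++++++########o###########################...........oyyyy
182 +++++++++o+++++oo+++####################################.............oyy
183 ++++o++++o+++++ooooo####################################...............o
184 +++o+++++o+++++ooooo####################################................
185 +++++++++ooooooo++++++o#################################................
186 oooooooooooooooooooooo##################################................
187 oooooooooooooooooooooo####..............................................
188 ooooooooooooooooooooooooo#o.............................................
189 ooooooooooooooooooooooo+ooo.............................................
190 ooooooooooooooooooooooo++o+.............................................
191 ooooooooooo+++ooooooooo++++.............................................
192 ooooooooooo+++oooooooooooo+.............................................
193 ooooooooooooooooooooooo..oo.............................................
```

>>> move_arm --moves '[[[-0.8,0,0],[0,0,0],0.55],[[-0.65,-0.03,0],[0,0,0],0.55],[[0,0,1],[0,0,0],0.55],[[0,0,1],[0,0,0],0.55],[[0,0,0],[0,0,0],0.2]]' --squeeze 90

```text
clock: 22.38
position: [0.5504, 0.0122, 0.0379]
ee_rot: [-0.016, 1.0, 0.0, -0.002]
ft_force: [-1.0, -0.3, 0.2]
grip_width: 0.349
```

>>> move_arm --moves '[[[0,0,0],[0,0,0],0.1],[[0,0,0],[0,0,0],0.1],[[0,0,0],[0,0,0],0.1]]'

```text
clock: 22.75
position: [0.5519, 0.0122, 0.0404]
ee_rot: [-0.016, 1.0, -0.0, -0.0]
ft_force: [-1.3, 0.4, -3.4]
grip_width: 0.291
```

>>> move_arm --moves '[[[0,0,-0.04],[0,1.5,0],0.1],[[-0.15,0,0],[0,0,0],0.1],[[0,0,0],[0,0,0],0.1]]'

```text
clock: 23.12
position: [0.5568, 0.0123, 0.0414]
ee_rot: [-0.015, 1.0, -0.0, -0.013]
ft_force: [0.0, 0.2, -0.3]
grip_width: 0.289
```

```bash
python3 -c "
from h import *
st()"
```

```text
t 23.12 p [0.5568 0.0123 0.0414] psi -178.23 tilt [-0.025  -0.0006] F [ 0.   0.2 -0.3] g 0.289 j [ 0.51  0.5  -0.74  1.78  0.38  1.03  1.22]
```

>>> move_arm --moves '[[[-0.2,0,-0.005],[0,0,0],0.1],[[-0.1,0,0],[0,0,0],0.1]]'

```text
clock: 23.38
position: [0.5635, 0.0124, 0.041]
ee_rot: [-0.015, 1.0, -0.0, -0.013]
ft_force: [-8.4, 0.1, 0.2]
grip_width: 0.292
```

>>> move_arm --moves '[[[-0.15,0,0],[0,0,0],0.1],[[0,0,0],[0,0,0],0.1]]'

```text
clock: 23.62
position: [0.5635, 0.0123, 0.0399]
ee_rot: [-0.016, 1.0, -0.001, -0.017]
ft_force: [-19.6, -3.1, 10.2]
grip_width: 0.291
```

```bash
python3 -c "
from h import *
st();cmap(172,192,218,290,'pics/side16.png')"
```

```text
t 23.62 p [0.5635 0.0123 0.0399] psi -178.2 tilt [-0.0345 -0.0025] F [-19.6  -3.1  10.2] g 0.291 j [ 0.49  0.52 -0.74  1.76  0.39  1.05  1.21]
172 ++o+++++oo......+ooooo............####oooooo#..oyyyyyy############yyyyyy
173 ++ooo+oooo.ooooooooooo............##oooooooo##..oyyyyyy###########yyyyyy
174 +++oo+oooooooooooooooo............##oooooooo##.....oyyyy#########yyyyyyy
175 ++++++oooooooooooooooo.............###oooo##.........oyyyy######yyyyyyyy
176 +++++++ooooooooooooooo..............########...........oyyyyyyyyyyyyyyyy
177 +++++++++ooooooooooooo..............########..............oyyyyyyyyyyyyy
178 +++++++++ooooooo######.............##########...............oyyyyyyyyyyy
179 ++++++++++ooooo########oo########oo##########o#o###...........oyyyyyyyyy
180 ++++++++++ooooo#########o#########o##########ooo###..............oyyyyyy
181 +++++++++oooooo####################################................oyyyy
182 +++++++++o+oooo####################################..................oyy
183 ++++o++++oooooo####################################....................o
184 +++o+++++o+ooooo#####################o#####o#######.....................
185 +++++++++ooooooooooooo##############oo#####o#######.....................
186 oooooooooooooooooooooo###############o#####o#######.....................
187 oooooooooooooooooooooo####..........#o#####oo...........................
188 ooooooooooooooooooooooooooo..........o#####oo...........................
189 ooooooooooooooooooooooooooo..........o#####oo...........................
190 ooooooooooooooooooooooooooo..........o#####o............................
191 ooooooooooo+ooooooooooooooo..........ooooooo............................
```

>>> move_arm --moves '[[[-0.1,0,-0.04],[0,0,0],0.1],[[0,0,0],[0,0,0],0.1]]'

```text
clock: 23.92
position: [0.5638, 0.012, 0.0402]
ee_rot: [-0.016, 1.0, -0.001, -0.02]
ft_force: [-28.0, -3.6, 11.9]
grip_width: 0.283
```

>>> move_arm --moves '[[[0.1,0,0],[0,0,0],0.1],[[0,0,0],[0,0,0],0.5],[[0,0,0],[0,0,0],0.5],[[0,0,-1],[0,0,0],0.5],[[0,0,-1],[0,-1.5,0],0.5]]'

```text
clock: 24.55
position: [0.5692, 0.0128, 0.0927]
ee_rot: [-0.016, 1.0, 0.0, 0.001]
ft_force: [0.3, 0.8, -0.3]
grip_width: 0.499
```

>>> move_arm --moves '[[[1,0,-0.5],[0,0,0],0.5],[[1,-0.5,-0.5],[0,0,0],0.5],[[1,-1,-0.5],[0,0,0],0.5],[[0,-1,0],[0,0,0],0.5],[[0,-1,0],[0,0,0],0.5]]'

```text
clock: 25.18
position: [0.4968, -0.0782, 0.1302]
ee_rot: [-0.016, 1.0, -0.001, 0.001]
ft_force: [0.4, -0.4, 0.3]
grip_width: 0.499
```

```bash
python3 - <<'E'
from h import *
go([.569,-.278,.15],169.4)
cmap(168,196,205,275,'pics/side17.png')
sc=camera('scene')[:,:,::-1];im=cv2.imread('pics/side17.png')
cv2.imwrite('pics/scene17.png',sc)
C=cv2.INTER_CUBIC
o=np.zeros((600,800,3),np.uint8)
o[:300,:]=cv2.resize(im[165:202,200:300],(800,300),interpolation=C)
o[300:,:400]=cv2.resize(sc[165:225,210:290],(400,300),interpolation=C)
o[300:,400:]=cv2.resize(im[120:165,215:275],(400,300),interpolation=C)
cv2.imwrite('pics/s17c.png',o)
E
```

```text
t 25.18 p [ 0.4968 -0.0782  0.1302] psi -178.22 tilt [ 0.0018 -0.0011] F [ 0.4 -0.4  0.3] g 0.499 j [ 0.78  0.23 -0.79  1.87  0.19  1.11  1.52]
shift units [-2.64 -8.08 -0.78] turn z 12.38
168 ............................................................oyyy######
169 ............................................................oyyyy#####
170 ............................................................oyyyy#####
171 .........++++++++++++++.....................................oyyyyy####
172 +++++++++++++++o++++oo+......+++++o.........................oyyyyyy###
173 +++++oo++++++++ooo+++o+o+++oooooooo..........................oyyyyyy##
174 ++++++++++++++++oo++oo+oooooooooooo.............................oyyyy#
175 +++++++++++++++++++++++oooooooooooo...............................oyyy
176 ++++++++++++o++++++o+++oooooooooooo.................................oy
177 +++++++++++++++++++++++oooooooooooo...................................
178 +++++++++++++++++++++++oooo+o######...........############ooo###......
179 +++++++++++++++++++o+++o++++o#######o+########o+o#########+ooo##......
180 +++++++
[... 488 characters left out ...]
###################......
187 ooooooooooooooooooooooooooooooooooo####...............................
188 oooooooooooooooooooooooooooooooooooooooo..............................
189 oooooooooooooooooooooooooooooooooooo+ooo..............................
190 oooooooooooooooooooooooooooooooooooo++o+..............................
191 oooooooooooooooooooooooo+++ooooooooo++o+..............................
192 oooooooooooooooooooooooo+++oooooooooooo+..............................
193 oooooooooooooooooooooooooooooooooooo..oo..............................
194 oooooooooooooooooooooooooooooooooooo..................................
195 oooooooooooooooooooooooooooooooooooo..................................
```

View pics/s17c.png

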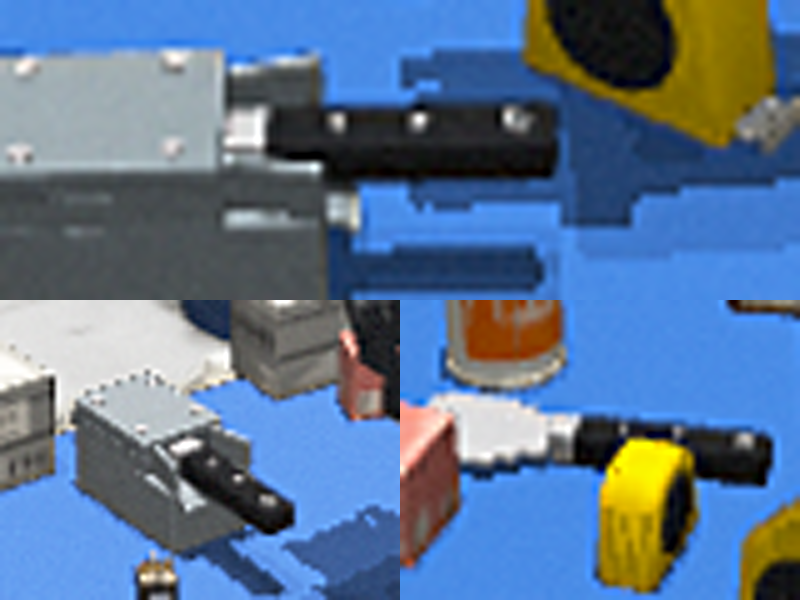

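The narrow scraper is home. In the views (side picture, ferrule at (245,130) against the mouth at x≈225), the handle lies level on the lip, and the wide scraper hasn't moved. On to the wide scraper.

>>> move_arm --moves '[[[0,0,-0.2],[0,0,6],0.55],[[0,0,-0.2],[0,0,6],0.55],[[-0.52,-0.92,0],[0,0,0],0.55],[[-0.52,-0.92,0],[0,0,0],0.55],[[-0.52,-0.92,0],[0,0,0],0.55]]'

```text
clock: 25.9
position: [0.5229, -0.1543, 0.1392]
ee_rot: [0.089, 0.996, -0.0, -0.0]
ft_force: [0.8, -0.8, -0.1]
grip_width: 0.549
```

>>> move_arm --moves '[[[-0.52,-0.92,0],[0,0,0],0.55],[[-0.52,-0.92,0],[0,0,0],0.55],[[-0.52,-0.92,0],[0,0,0],0.55],[[-0.52,-0.92,0],[0,0,0],0.55],[[-0.52,-0.92,0],[0,0,0],0.55]]'

```text
clock: 26.52
position: [0.5661, -0.2792, 0.1388]
ee_rot: [0.089, 0.996, 0.0, -0.0]
ft_force: [-0.3, 0.1, -0.9]
grip_width: 0.551
```

>>> move_arm --moves '[[[0,0,0],[0,0,0],0.55]]'

```text
clock: 26.65
position: [0.5656, -0.2803, 0.1383]
ee_rot: [0.091, 0.996, -0.0, -0.0]
ft_force: [-0.8, 0.4, -0.1]
grip_width: 0.552
```

```bash
python3 - <<'E'
from h import *
import pickle
print('narrow tail',ony((269.3,182),.0125),ony((240.2,182),.0135),'wide', )
go([.569,-.2775,.003],169.8)
ci=camera_info('wrist');w=np.ascontiguousarray(camera('wrist')[:,:,::-1]);pickle.dump(ci,open('w18.pkl','wb'));cv2.imwrite('pics/wrist18.png',w)
h=cv2.cvtColor(w,cv2.COLOR_BGR2HSV)
for r in range(90,290,5):
    print(r,''.join('#' if v<55 else '.' if (s>110 and 95<hh<125) else 'y' if (s>110) else '+' if v>175 else 'o' for hh,s,v in h[r,170:350:2].tolist()))
E
```

```text
narrow tail [0.531  0.0125 0.0592] [0.6156 0.0135 0.0609] wide
t 26.65 p [ 0.5656 -0.2803  0.1383] psi 169.56 tilt [-0.0009  0.    ] F [-0.8  0.4 -0.1] g 0.552 j [ 0.86  0.48 -0.63  1.53  0.3   1.22  1.58]
shift units [-0.12  0.14  5.41] turn z -0.24
90 ..........................................................................................
95 ..........................................................................................
100 ..........................................................................................
105 ..........................................................................................
110 ..........................................................................................
115 ..........................................................................................
120 ..........................................................................................
125 ..........................................................................................
130 .......................................................................................
[... 2248 characters left out ...]
...........#####ooooo#####.........
255 ......#####ooooo######...........+++++++oo+o++o+++++..............######ooooo#####........
260 ooo+o#####ooooo#######...........++++++++++++++++++o..............######oooooo#####.......
265 yyyo#####oooooo#######........+++++++++++++++++++++++++...........#######oooooo#####......
270 yy######oooooo########.....+oo+++++++++++++++++++++++++...........########oooooo#####.....
275 ###########ooo########.....++++++++++++++++++++++++++++++.........########ooo############.
280 #####################......++++++++++++++++++++++++++++++..........#######################
285 ####################.......++++++++++++++++++++++++++++++...........######################
```

```bash
python3 - <<'E'
from h import *
import pickle
ci=pickle.load(open('w18.pkl','rb'));w=cv2.imread('pics/wrist18.png');h=cv2.cvtColor(w,cv2.COLOR_BGR2HSV)
P=[]
for r in range(142,236,4):
    row=h[r,200:310];b=np.where(~((row[:,1]>110)&(row[:,0]>95)&(row[:,0]<125)))[0]+200
    b=b[b<290];P.append(onz('wrist',((b.min()+b.max())/2,r),.018,ci)[:2])
P=np.array(P);vx,vy,x0,y0=cv2.fitLine(P.astype(np.float32),cv2.DIST_HUBER,0,.01,.01).ravel()
if vx<0:vx,vy=-vx,-vy
print('yaw',np.degrees(np.arctan2(vy,vx)),x0,y0)
e=onz('wrist',(257,133.5),.02,ci);print('tail',e,'black front',onz('wrist',(255,242),.02,ci))
g=e[:2]+50*.001*np.array([vx,vy]);print('grip',g)
go([*g,.003],180+np.degrees(np.arctan2(vy,vx)))
E
```

```text
yaw -11.907124 0.55817 -0.27993
tail [ 0.5194 -0.2714  0.02  ] black front [ 0.6239 -0.2926  0.02  ]
grip [ 0.56832417 -0.28171629]
t 26.7 p [ 0.5657 -0.2784  0.1385] psi 169.66 tilt [-0.0008  0.0007] F [-0.6  0.9 -0.6] g 0.549 j [ 0.86  0.48 -0.63  1.53  0.29  1.22  1.58]
shift units [-0.13 -0.11  5.42] turn z 1.57
```

```bash
python3 - <<'E'
from h import *
import pickle
ci=pickle.load(open('w18.pkl','rb'))
t=np.radians(-11.9);n=np.array([-np.sin(t),np.cos(t)]);a=np.array([np.cos(t),np.sin(t)]);g=np.array([.5683,-.2817])
for p in((296,170),(294,185),(310,165),(304,190),(310,200),(330,215)):
    for z in(0.005,.03,.06):
        q=onz('wrist',p,z,ci)[:2]-g;print(p,z,'along',round(q@a,3),'across',round(q@n,3))
E
```

```text
(296, 170) 0.005 along -0.014 across 0.039
(296, 170) 0.03 along -0.02 across 0.035
(296, 170) 0.06 along -0.027 across 0.031
(294, 185) 0.005 along 0.001 across 0.038
(294, 185) 0.03 along -0.006 across 0.034
(294, 185) 0.06 along -0.015 across 0.03
(310, 165) 0.005 along -0.019 across 0.052
(310, 165) 0.03 along -0.025 across 0.047
(310, 165) 0.06 along -0.032 across 0.041
(304, 190) 0.005 along 0.006 across 0.048
(304, 190) 0.03 along -0.002 across 0.043
(304, 190) 0.06 along -0.011 across 0.038
(310, 200) 0.005 along 0.016 across 0.055
(310, 200) 0.03 along 0.007 across 0.05
(310, 200) 0.06 along -0.003 across 0.044
(330, 215) 0.005 along 0.032 across 0.077
(330, 215) 0.03 along 0.022 across 0.07
(330, 215) 0.06 along 0.01 across 0.062
```

>>> move_arm --moves '[[[-0.41,-0.11,0],[0,0,1.5],0.42],[[0,0,1],[0,0,0],0.42],[[0,0,1],[0,0,0],0.42],[[0,0,1],[0,0,0],0.42],[[0,0,1],[0,0,0],0.42]]'

```text
clock: 27.32
position: [0.5762, -0.2808, 0.0388]
ee_rot: [0.102, 0.995, -0.0, 0.0]
ft_force: [-0.2, 0.7, -0.8]
grip_width: 0.421
```

>>> move_arm --moves '[[[0,0,0.9],[0,0,0],0.42],[[0,0,0.35],[0,0,0],0.42],[[0,0,0],[0,0,0],0.42]]'

```text
clock: 27.7
position: [0.5757, -0.281, 0.008]
ee_rot: [0.102, 0.995, 0.0, -0.0]
ft_force: [-0.7, 0.9, 0.6]
grip_width: 0.418
```

```bash
python3 - <<'E'
from h import *
go([.5752,-.2831,.003],168.1);cmap(128,156,226,300)
E
```

```text
t 27.7 p [ 0.5757 -0.281   0.008 ] psi 168.29 tilt [-0.0004  0.0003] F [-0.7  0.9  0.6] g 0.418 j [ 0.81  0.64 -0.57  1.6   0.39  1.02  1.49]
shift units [ 0.   -0.08  0.2 ] turn z 0.19
128 yyyyyyyyyyoooo.......##ooo########................................ooyyyyyo
129 oooooooooooo+o.......#############...............................oyyyyyyyy
130 ooooooooooo+o.........###########..............................oyyyyyyyyyy
131 ooooooo+++oo..........###########.............................yyyyyyyyyyyy
132 oooo+++oooo...........###########...........................yyyyyyyyyyyyyy
133 ..oooo................###########..........................yyyyyyyyyyyyyyy
134 +++++.................###########.........................oyyyyyyyyyyyyyyy
135 +++++++...............###########.........................oyyyyyyyyyyyyyyy
136 ++++++++oo.............##########.........................oyyyyyyyyyyyyyyy
137 ++++++++ooo+oo++.......##########o........................oyy######yyyyyyy
138 +++++++++ooooooo##############o##o........................yyy########yyyyy
139 +++++++++ooooooo######o#o####oo###.......
[... 597 characters left out ...]
.............yyyyyyyyyyy###o........##.............yyyyy###########y
148 ...................yyyyyyyyyyy###o................ooy....yyyyy###########y
149 ...................yyyyyyyyyy####o..............ooyyyyyy..yyyyy##########y
150 ...................yyyyyyyyyy####o............ooyyyyyyyyyyooyyyy#########y
151 ...................yyyyyyyyyy####y...........oyyyyyyyyyyyyyyyoyyy#######yy
152 ...................yyyyyyyyyy###yy..........yyyyyyyyyyyyyyyyyyyyyyy###yyyy
153 ...................yyyyyyyyy####yo........oyyyyyyyyyyyyyyyyyyyyyyoyyyyyyyy
154 ...................yyyyyyyyy####y........oyyyyyyyyyyyyyyyyyyyyyyyo.yyyyyyy
155 ...................yyyyyyyyy###y.........yyyyyyyyyyyyyyyyyyyyyyyyy..oyyyyy
```

>>> move_arm --moves '[[[0,-0.07,0.2],[0,0,0],0.42],[[0,0,0],[0,0,0],0.2],[[0,0,0],[0,0,0],0.1],[[0,0,0],[0,0,0],0.1],[[0,0,0],[0,0,0],0.1]]' --squeeze 90

```text
clock: 28.38
position: [0.5754, -0.2833, 0.0036]
ee_rot: [0.102, 0.995, -0.0, 0.0]
ft_force: [-1.6, -1.1, 5.1]
grip_width: 0.278
```

>>> move_arm --moves '[[[0,0,-0.5],[0,0,0],0.1],[[0,0,-1],[0,0,0],0.1],[[0,0,-1],[0,0,0],0.1],[[0,0,-1],[0,0,0],0.1],[[0,0,-1],[0,0,0],0.1]]'

```text
clock: 29.0
position: [0.5752, -0.2826, 0.1169]
ee_rot: [0.102, 0.995, 0.0, 0.0]
ft_force: [0.8, -0.6, -0.7]
grip_width: 0.283
```

```bash
python3 - <<'E'
from h import *
go([.5752,-.2831,.003],168.1);cmap(105,135,226,300,'pics/side20.png')
E
```

```text
t 29.0 p [ 0.5752 -0.2826  0.1169] psi 168.3 tilt [0.0001 0.0002] F [ 0.8 -0.6 -0.7] g 0.283 j [ 0.84  0.52 -0.61  1.52  0.31  1.19  1.54]
shift units [-0.   -0.02  4.56] turn z 0.2
105 +++++++++++yyyyyyyyyyy###########yyo.......yyyyyyyyyyyyyyyyyyoyyyyyyyyy#..
106 ++++++++++++yyyyyyyyyy###########yoo......oyyyyyyyyyyyyyyyyyyyyyyoyyyyyy..
107 ++++++++++++yyyyyyyyyy###########oo.......yyyyyyyyyyyyyyoyyyyyyyyyyyyyy#..
108 ++++++++++++yyyyyyoooo########o##ooo.....oyyoyyyyyyyyyyyyyyyyyyyyyyyyyy...
109 +++++++++++oooooyoooooooo#####o##oyy.....yyyyyyyyyyyyyyyyyyyyyyyyyyyyyy...
110 ++++++++ooooooo######o##o####oo##o......oyyyyyyyyyyyyyyyyyyyyyyyyyyyyyy...
111 +++++++oooooooo#########o####oo####.....oy#yyyyyyyyoyyyyyyoyyyyyyyoyyy....
112 +++++++ooooooo##########o####oo########ooo###yyyyyyyyyyooyyyyyyyyyyyyy....
113 ++++++oooooooo##########o####oo##########o###yyyyyyyyyyyyyyyyyyyyyyyyy....
114 ++++++oooooooo##########o##o#oo##############yyyyyyyyyyyyyyyyyyyyoyyyo....
115 ++oooooooooooo##########o####oo##############yyyyyyyyyyyyoyyyyyyyyyyy.....
116 oooooooooyyyy.##########o####oo##############
[... 751 characters left out ...]
yyyyyyy.............................................................
127 yyyyyyyyyyyyoo......................................................oooo..
128 yyyyyyyyyyoooo....................................................ooyyyyyo
129 oooooooooooo+o...................................................oyyyyyyyy
130 ooooooooooo+o..................................................oyyyyyyyyyy
131 ooooooo+++oo..................................................yyyyyyyyyyyy
132 oooo+++oooo.................................................yyyyyyyyyyyyyy
133 .ooooo.....................................................yyyyyyyyyyyyyyy
134 ..........................................................oyyyyyyyyyyyyyyy
```

```bash
python3 - <<'E'
from h import *
im=cv2.imread('pics/side20.png');h=cv2.cvtColor(im,cv2.COLOR_BGR2HSV)
s=h[232:292:2,180:262:1]
for i,row in enumerate(s): print(232+2*i,''.join('.' if (S>110 and 95<H<125) else chr(48+v//26) for H,S,v in row.tolist()))
E
```

```text
232 333222............................................................................
234 333222............................................................................
236 32432.............................................................................
238 32342............777777768787.....................................................
240 32342............7777688757777777777776768777.....................................
242 2234............7777777767777777777777777778885677675.............................
244 2322...........77777777777777777777777777777666667763....7777778878...............
246 2322..........67777777777777777777777777676666667772433333333333333...............
248 322..........777777777777777777777777777766666666751233323223333322...............
250 322.........6777777777777777777777777766666666666722332222332222222...............
252 22..........7777777777777777777777766777777766677424476666676677756767............
254 22.........7777777777777777777777777777777776777622177677766766675666667..........
256 2.........677777777777777777777777777777767777772227
[... 809 characters left out ...]
....
276 .........2223332233333323333333333333333323326522222222223237666672...............
278 .........223233333333332333333333333333333333677766732232223766666................
280 .........323333323333333333323333333323333322223223334434332457772................
282 .....................3222332232222233323233333323333333323322...3.................
284 ....................................323332222232233333333332......................
286 ..................................................2233232222......................
288 ..................................................................................
290 ..................................................................................
```

```bash
python3 - <<'E'
from h import *
im=cv2.imread('pics/side20.png');h=cv2.cvtColor(im,cv2.COLOR_BGR2HSV);V=h[:,:,2].astype(float)
blue=(h[:,:,1]>110)&(h[:,:,0]>95)&(h[:,:,0]<125)
def cross(a,t=115):  # subpixel first drop below t
    i=np.where((a[:-1]>=t)&(a[1:]<t))[0]; return None if len(i)==0 else i[0]+(a[i[0]]-t)/(a[i[0]]-a[i[0]+1])+.5-.5
E={}
E['mouth']=[(215+cross(V[r,215:240]),r) for r in range(247,267)]
E['near']=[(c,258+cross(V[258:276,c])) for c in range(190,222)]
E['back']=[(180+np.where(~blue[r,185:215])[0][0]+5-.5,r) for r in range(242,264)]
E['far']=[(c,232+np.where(~blue[232:250,c])[0][0]-.5) for c in range(200,229)]
L={}
for k,v in E.items():
    P=np.array([onz('side',p,.056)[:2] for p in v],np.float32)
    vx,vy,x,y=cv2.fitLine(P,cv2.DIST_HUBER,0,.001,.001).ravel()
    a=np.degrees(np.arctan2(vy,vx));L[k]=(np.array([x,y]),np.array([vx,vy]));print(k,round(a,2),x,y)
def isec(a,b):
    (p,d),(q,e)=L[a],L[b];s=np.linalg.solve(np.c_[d,-e],q-p);return p+d*s[0]
n=isec('mouth','near');f=isec('mouth','far');b1=isec('back','near');b2=isec('back','far')
print('mouth mid',(n+f)/2,np.linalg.norm(n-f),np.linalg.norm(b1-n),np.linalg.norm(b2-f))
E
```

```text
mouth 79.83 0.63575 0.28699
near -9.94 0.69272 0.32490999
back 80.07 0.72458637 0.27660453
far -10.44 0.67722 0.23194
mouth mid [0.63579917 0.28726423] 0.093812145 0.08909454 0.0895001
```

>>> move_arm --moves '[[[0,0,-0.6],[0,0,-1.6],0.1],[[0.39,0.953,0],[0,0,0],0.1],[[0.39,0.953,0],[0,0,0],0.1],[[0.39,0.953,0],[0,0,0],0.1],[[0.39,0.953,0],[0,0,0],0.1]]'

```text
clock: 29.68
position: [0.5531, -0.1812, 0.1305]
ee_rot: [0.088, 0.996, 0.0, -0.0]
ft_force: [0.1, -0.2, -1.1]
grip_width: 0.278
```

>>> move_arm --moves '[[[0.39,0.953,0],[0,0,0],0.1],[[0.39,0.953,0],[0,0,0],0.1],[[0.39,0.953,0],[0,0,0],0.1],[[0.39,0.953,0],[0,0,0],0.1],[[0.39,0.953,0],[0,0,0],0.1]]'

```text
clock: 30.3
position: [0.5261, -0.0548, 0.1307]
ee_rot: [0.088, 0.996, -0.0, 0.0]
ft_force: [-0.0, 0.2, -1.0]
grip_width: 0.275
```

>>> move_arm --moves '[[[0.39,0.953,0],[0,0,0],0.1],[[0.39,0.953,0],[0,0,0],0.1],[[0.39,0.953,0],[0,0,0],0.1],[[0.39,0.953,0],[0,0,0],0.1],[[0.39,0.953,0],[0,0,0],0.1]]'

```text
clock: 30.92
position: [0.4989, 0.0708, 0.1307]
ee_rot: [0.088, 0.996, -0.0, 0.0]
ft_force: [-0.5, -0.2, -2.3]
grip_width: 0.272
```

>>> move_arm --moves '[[[0.39,0.953,0],[0,0,0],0.1],[[0.39,0.953,0],[0,0,0],0.1],[[0.39,0.953,0],[0,0,0],0.1],[[0.39,0.953,0],[0,0,0],0.1],[[0.39,0.953,0],[0,0,0],0.1]]'

```text
clock: 31.55
position: [0.4716, 0.1966, 0.1307]
ee_rot: [0.088, 0.996, -0.0, 0.0]
ft_force: [0.3, -0.5, -1.7]
grip_width: 0.28
```

>>> move_arm --moves '[[[0.39,0.953,0],[0,0,0],0.1],[[0.39,0.953,0],[0,0,0],0.1],[[0.39,0.953,0],[0,0,0],0.1],[[0.39,0.953,0],[0,0,0],0.1],[[0.35,0.95,0],[0,0,0],0.1]]'

```text
clock: 32.17
position: [0.4454, 0.322, 0.1307]
ee_rot: [0.088, 0.996, -0.0, 0.0]
ft_force: [0.4, -0.3, -1.7]
grip_width: 0.282
```

>>> move_arm --moves '[[[0,0,0],[0,0,0],0.1]]'

```text
clock: 32.3
position: [0.4446, 0.3233, 0.1308]
ee_rot: [0.086, 0.996, 0.001, -0.0]
ft_force: [0.2, -0.2, -1.6]
grip_width: 0.28
```

```bash
python3 - <<'E'
from h import *
go([.4458,.3212,.034],169.9)
cmap(205,275,225,330,'pics/side21.png')
E
```

```text
t 32.3 p [0.4446 0.3233 0.1308] psi 170.09 tilt [-0.0003  0.0011] F [ 0.2 -0.2 -1.6] g 0.28 j [ 0.06  0.39 -0.92  1.75  0.34  1.17  0.44]
shift units [-0.06 -0.08  3.87] turn z 0.19
205 ...........................ooo+oo.............................................###########################
206 ...........................oyo+yy+.............................................##########################
207 ...........................oyyoyoyo+............................................#########################
208 ...........................++yyooyyoo.............................................#######################
209 ..........................+++yo++oyo#..............................................######################
210 ..........................o++y++++o#o..............................................######################
211 .........................##oooo++oo#o..............................................###################...
212 ..........................#####ooo#oy..............................................##################....
213 ..........................########
[... 6081 characters left out ...]
........................................
269 +++oo+++++++++++o+++++o..................................................................................
270 oo++++oo++++++++o++++oo..................................................................................
271 ooooo+++++o+++++o++++oo..................................................................................
272 oooooooo+++++o+o+++++o...................................................................................
273 ooooooooooo+++oo+++++o...................................................................................
274 oooooooooooooooo++++oo...................................................................................
```

```bash
python3 - <<'E'
from h import *
T=np.array([.4446,.3233]);t=np.radians(-9.9);a=np.array([np.cos(t),np.sin(t)])
for n,p,d in(('tip',(250.3,235.7),.138),('ferrule mid',(287,239.2),.055),('black front mid (side/top mix)',(291,239.8),.049)):
    y=(T+d*a)[1];q=ony(p,y);print(n,q,'expect x',(T+d*a)[0],'z-TCP',q[2]-.1308)
for p in((252.5,226),(248.5,245.5)):print('tip corner',onz('side',p,.1385))
E
```

```text
tip [0.5811 0.2996 0.1353] expect x 0.5805450870093588 z-TCP 0.004500000000000004
ferrule mid [0.5009 0.3138 0.1384] expect x 0.49878101293851257 z-TCP 0.007599999999999996
black front mid (side/top mix) [0.4923 0.3149 0.1375] expect x 0.49287035698158393 z-TCP 0.0067000000000000115
tip corner [0.5764 0.2726 0.1385]
tip corner [0.5844 0.3314 0.1385]
```

>>> move_arm --moves '[[[0,-0.08,0.9],[0,-1,0.2],0.1],[[0,0,1],[0,0,0],0.1],[[0,0,1],[0,0,0],0.1],[[0,0,0.97],[0,0,0],0.1],[[0,0,0],[0,0,0],0.1]]'

```text
clock: 32.98
position: [0.4466, 0.3168, 0.0325]
ee_rot: [0.091, 0.996, -0.002, 0.008]
ft_force: [0.5, -0.5, -0.2]
grip_width: 0.284
```

```bash
python3 - <<'E'
from h import *
go([.4458,.3212,.034],169.9)
im=camera('side')[:,:,::-1];cv2.imwrite('pics/side22.png',im)
h=cv2.cvtColor(np.ascontiguousarray(im),cv2.COLOR_BGR2HSV)
for r in range(244,296,2):
    print(r,''.join('#' if v<55 else '.' if (s>110 and 95<hh<125) else 'y' if (s>110) else '+' if v>175 else 'o' for hh,s,v in h[r,225:320].tolist()))
E
```

```text
t 32.98 p [0.4466 0.3168 0.0325] psi 169.61 tilt [ 0.0146 -0.0053] F [ 0.5 -0.5 -0.2] g 0.284 j [-0.01  0.51 -0.84  1.84  0.46  0.99  0.34]
shift units [ 0.06  0.17 -0.06] turn z -0.29
244 +o++++oo....++++++++++.........................................................################
246 ++++++oooooooooooooooo.........................................................################
248 +++++o#ooooooooooooooo........................................................#################
250 +++++ooooooooooooooooo.........................................................######oo########
252 ++++oooo++++++++++++oo+o+...+.++++++++++.......................................######oooo######
254 ++++oo#+++++++++++++oo+ooo++++++++++++++++++++++...............................######oooo######
256 +++ooo+++++++++++++oo+o+oo.+++++++++++++++++++++++++...........................#####ooooo#####.
258 ++o#o#+++++++++++++o+o+oo+++o++++++++++++++++++++++++.........................######ooooo#####.
260 ++ooo++++++++++++++o++oooo+++++++++++++++++++++++++++++oooo....................#####oooo######.
262 +oooo++++++
[... 984 characters left out ...]

282 ooooooooooooooo#...o...........................................................................
284 ooooooooooooooo......................................oyyyo.....................................
286 .....oooooooooo.....................................yyyyyyyyyyo................................
288 ...................................................yyyyyyyyyyyyyyyo............................
290 .................................................+yyyyyyyyyyyyyyyyyyy..........................
292 .................................................yyyyyyyyyyyyyyyyyyyy..........................
294 ................................................oyyyyyyyyyyyyyyyyyyyo..........................
```

```bash
python3 - <<'E'
from h import *
im=cv2.imread('pics/side22.png')
h=cv2.cvtColor(im,cv2.COLOR_BGR2HSV);blue=(h[:,:,1]>110)&(h[:,:,0]>95)&(h[:,:,0]<125)
m=np.array([.6358,.2873]);t=np.radians(-10.1);a=np.array([np.cos(t),np.sin(t)]);n=np.array([-a[1],a[0]])
for c in range(258,274,3):
    r=np.where(~blue[246:282,c])[0]+246
    lo,hi=r.min()-.5,r.max()+.5
    q=[onz('side',(c,v),.0395)[:2]-m for v in(lo,hi)]
    print(c,lo,hi,'along',[round(x@a,4) for x in q],'across',[round(x@n,4) for x in q])
r=[get_obs()['position'] for _ in range(5)];print(np.mean(r,0))
E
```

```text
258 251.5 274.5 along [np.float64(-0.0654), np.float64(-0.0774)] across [np.float64(-0.0386), np.float64(0.03)]
261 251.5 274.5 along [np.float64(-0.0726), np.float64(-0.0842)] across [np.float64(-0.0397), np.float64(0.0289)]
264 251.5 274.5 along [np.float64(-0.0797), np.float64(-0.091)] across [np.float64(-0.041), np.float64(0.0277)]
267 252.5 275.5 along [np.float64(-0.0875), np.float64(-0.0982)] across [np.float64(-0.0391), np.float64(0.0294)]
270 252.5 273.5 along [np.float64(-0.0947), np.float64(-0.1041)] across [np.float64(-0.0402), np.float64(0.0226)]
273 255.5 274.5 along [np.float64(-0.1032), np.float64(-0.1114)] across [np.float64(-0.032), np.float64(0.0242)]
[0.44718311 0.31772636 0.03382335]
```

>>> move_arm --moves '[[[0,0.16,-0.02],[0,0,-0.2],0.1],[[-0.4,0,0.007],[0,0,0],0.1],[[-0.3,0,0.005],[0,0,0],0.1],[[-0.2,0,0.003],[0,0,0],0.1]]'

```text
clock: 33.52
position: [0.4711, 0.3183, 0.0346]
ee_rot: [0.089, 0.996, -0.001, 0.009]
ft_force: [-0.6, 0.4, -1.1]
grip_width: 0.278
```

>>> move_arm --moves '[[[-0.2,0,0.003],[0,0,0],0.1],[[-0.2,0,0.003],[0,0,0],0.1]]'

```text
clock: 33.78
position: [0.4802, 0.3168, 0.0344]
ee_rot: [0.088, 0.996, -0.001, 0.009]
ft_force: [-0.4, -1.0, -1.4]
grip_width: 0.281
```

```bash
cat >> h.py <<'E'
def wide():
    m=np.array([.6358,.2873]);t=np.radians(-10.1);a=np.array([np.cos(t),np.sin(t)]);n=np.array([-a[1],a[0]])
    st();p=np.mean([get_obs()['position'] for _ in range(5)],0);d=p[:2]-m
    print('along',round(d@a,4),'across',round(d@n,4),'z',round(p[2],4))
E
python3 -c "
from h import *
wide()"
```

```text
t 33.77 p [0.4802 0.3168 0.0344] psi 169.88 tilt [ 0.0171 -0.0032] F [-0.4 -1.  -1.4] g 0.281 j [-0.01  0.55 -0.82  1.77  0.48  1.02  0.38]
along -0.1583 across 0.0017 z 0.0344
```

>>> move_arm --moves '[[[-0.2,-0.05,0.01],[0,0,0],0.1],[[-0.2,0,0.003],[0,0,0],0.1],[[-0.2,0,0.003],[0,0,0],0.1]]'

```text
clock: 34.15
position: [0.4949, 0.3129, 0.0343]
ee_rot: [0.088, 0.996, -0.001, 0.009]
ft_force: [0.2, -0.2, -1.0]
grip_width: 0.279
```

>>> move_arm --moves '[[[-0.2,0,0.003],[0,0,0],0.1],[[-0.2,0,0.003],[0,0,0],0.1]]'

```text
clock: 34.4
position: [0.5047, 0.3111, 0.0343]
ee_rot: [0.088, 0.996, -0.001, 0.009]
ft_force: [-2.8, 0.7, -0.3]
grip_width: 0.276
```

```bash
python3 - <<'E'
from h import *
wide()
cmap(242,284,215,300,'pics/side23.png')
E
```

```text
t 34.4 p [0.5047 0.3111 0.0343] psi 169.88 tilt [ 0.0171 -0.0032] F [-2.8  0.7 -0.3] g 0.276 j [-0.    0.58 -0.81  1.72  0.49  1.04  0.41]
along -0.1333 across 0.0005 z 0.0343
242 +++++++++++o+++++o............................................##################.....
243 +++++++++++o+++++#............................................##################.....
244 +++++++++o+o+++++o....++++++++++..............................##################.....
245 ++++++++++++++++o++++++++++++ooo..............................#################......
246 ++++++++++++++++oooooooooooooooo.............................##################......
247 ++++++++++++++++#ooooooooooooooo.............................##################......
248 +++++++++++++++o#ooooooooooooooo..............................#####ooooo#######......
249 +++++++++++++++oo+oooooooooooooo..............................#####ooooo#######......
250 +++++++++++++++#o++++++++ooo#oo#..............................#####ooooo######.......
251 ++++++++++++++o#++++++++++++++oo+.............................#####oooo#######.......
252 ++++++++++++++oo++++
[... 2155 characters left out ...]
oooooooooo+ooo+o.....................................................#
277 ooooooooo#+++oooooooooooo++o++o......................................................
278 oooooooooo+++++++oooooooo+++++o......................................................
279 ooooooooooooooooooo+ooooo+++++o......................................................
280 ooooooooooooooooooooooooooo+++o......................................................
281 ooooooooooooooooooooooooooooo+.......................................................
282 ooooooooooooooooooooooooo#...o.......................................................
283 oooooooooooooooooooooooooo......................................oo...................
```

>>> move_arm --moves '[[[-0.2,0,0.003],[0,0,0],0.1],[[0,0,0],[0,0,0],0.1]]'

```text
clock: 34.7
position: [0.5098, 0.3101, 0.0343]
ee_rot: [0.088, 0.996, -0.001, 0.009]
ft_force: [0.6, -0.8, -2.1]
grip_width: 0.281
```

```bash
python3 - <<'E'
from h import *
wide()
E
```

```text
t 34.7 p [0.5098 0.3101 0.0343] psi 169.85 tilt [ 0.0174 -0.0032] F [ 0.6 -0.8 -2.1] g 0.281 j [-0.    0.59 -0.8   1.72  0.5   1.04  0.42]
along -0.1281 across 0.0004 z 0.0343
```

No contact and the tip is in the mouth. Continuing in.

>>> move_arm --moves '[[[-0.3,0,0.005],[0,0,0],0.1],[[-0.3,0,0.005],[0,0,0],0.1]]'

```text
clock: 34.95
position: [0.5246, 0.3076, 0.0344]
ee_rot: [0.088, 0.996, -0.001, 0.009]
ft_force: [-1.0, 0.2, -0.8]
grip_width: 0.281
```

>>> move_arm --moves '[[[-0.3,0,0.005],[0,0,0],0.1],[[-0.3,0,0.005],[0,0,0],0.1]]'

```text
clock: 35.2
position: [0.5394, 0.3049, 0.0343]
ee_rot: [0.088, 0.996, -0.001, 0.009]
ft_force: [-1.2, 0.2, -0.7]
grip_width: 0.281
```

```bash
python3 - <<'E'
from h import *
wide()
E
```

```text
t 35.2 p [0.5394 0.3049 0.0343] psi 169.87 tilt [ 0.0172 -0.0032] F [-1.2  0.2 -0.7] g 0.281 j [ 0.    0.63 -0.79  1.65  0.51  1.06  0.45]
along -0.0979 across 0.0004 z 0.0343
```

>>> move_arm --moves '[[[-0.3,0,0.005],[0,0,0],0.1],[[-0.3,0,0.005],[0,0,0],0.1]]'

```text
clock: 35.45
position: [0.5541, 0.3023, 0.0344]
ee_rot: [0.088, 0.996, -0.001, 0.009]
ft_force: [-0.4, 0.3, -2.2]
grip_width: 0.282
```

>>> move_arm --moves '[[[-0.3,0,0.005],[0,0,0],0.1],[[-0.2,0,0.003],[0,0,0],0.1]]'

```text
clock: 35.7
position: [0.5664, 0.3, 0.0344]
ee_rot: [0.088, 0.996, -0.001, 0.009]
ft_force: [0.3, 0.9, -1.5]
grip_width: 0.279
```

>>> move_arm --moves '[[[-0.2,0,0.003],[0,0,0],0.1],[[0,0,0],[0,0,0],0.1]]'

```text
clock: 35.95
position: [0.5713, 0.2991, 0.0344]
ee_rot: [0.088, 0.996, -0.001, 0.009]
ft_force: [-0.5, -0.0, -2.0]
grip_width: 0.277
```

```bash
python3 - <<'E'
from h import *
wide()
E
```

```text
t 35.95 p [0.5713 0.2991 0.0344] psi 169.85 tilt [ 0.0175 -0.0032] F [-0.5 -0.  -2. ] g 0.277 j [ 0.    0.67 -0.77  1.58  0.52  1.09  0.49]
along -0.0656 across 0.0003 z 0.0344
```

>>> move_arm --moves '[[[-0.1,0,0.02],[0,0,0],0.1],[[-0.1,0,0.01],[0,0,0],0.1]]'

```text
clock: 36.2
position: [0.5725, 0.2995, 0.0335]
ee_rot: [0.087, 0.996, -0.001, 0.006]
ft_force: [-18.4, -0.7, 8.4]
grip_width: 0.276
```

>>> move_arm --moves '[[[-0.1,0,0.002],[0,0,0],0.1],[[0,0,0],[0,0,0],0.1]]'

```text
clock: 36.45
position: [0.5726, 0.2996, 0.0332]
ee_rot: [0.087, 0.996, -0.002, 0.004]
ft_force: [-22.9, -2.7, 10.9]
grip_width: 0.28
```

```bash
python3 - <<'E'
from h import *
wide()
E
```

```text
t 36.45 p [0.5726 0.2996 0.0332] psi 170.06 tilt [ 0.0082 -0.0046] F [-22.9  -2.7  10.9] g 0.28 j [-0.    0.68 -0.77  1.57  0.52  1.1   0.5 ]
along -0.0644 across 0.001 z 0.0332
```

>>> move_arm --moves '[[[-0.08,0,-0.02],[0,0,0],0.1],[[0,0,0],[0,0,0],0.1]]'

```text
clock: 36.7
position: [0.5726, 0.2996, 0.0333]
ee_rot: [0.086, 0.996, -0.002, 0.003]
ft_force: [-29.9, -3.2, 11.6]
grip_width: 0.279
```

>>> move_arm --moves '[[[0.1,0,0],[0,0,0],0.1],[[0,0,0],[0,0,0],0.45],[[0,0,0],[0,0,0],0.45],[[0,0,-1],[0,0,0],0.45],[[0,0,-1],[0,0,0],0.45]]'

```text
clock: 37.33
position: [0.5773, 0.2981, 0.0849]
ee_rot: [0.088, 0.996, -0.001, 0.009]
ft_force: [0.1, -0.0, -0.3]
grip_width: 0.452
```

>>> move_arm --moves '[[[0,0,-1],[0,0,0],0.45],[[0.5,-0.5,-1],[0,0,0],0.45],[[1,-1,-0.5],[0,0,0],0.45],[[1,-1,0],[0,0,0],0.45],[[1,-1,0],[0,0,0],0.45]]'

```text
clock: 37.95
position: [0.474, 0.2271, 0.1456]
ee_rot: [0.088, 0.996, -0.001, 0.009]
ft_force: [-0.6, 0.0, 1.4]
grip_width: 0.455
```

>>> move_arm --moves '[[[0,-1,0],[0,0,0],0.45],[[0,-1,0],[0,0,0],0.45],[[0,0,0],[0,0,0],0.45]]'

```text
clock: 38.33
position: [0.4662, 0.1765, 0.1455]
ee_rot: [0.09, 0.996, -0.001, 0.009]
ft_force: [-0.7, 0.4, -0.3]
grip_width: 0.45
```

```bash
python3 - <<'E'
from h import *
st()
im=camera('side')[:,:,::-1];cv2.imwrite('pics/side24.png',im);sc=camera('scene')[:,:,::-1];cv2.imwrite('pics/scene24.png',sc)
C=cv2.INTER_CUBIC
o=np.zeros((600,800,3),np.uint8)
o[:360,:480]=cv2.resize(im[225:300,180:280],(480,360),interpolation=C)
o[360:,:480]=cv2.resize(im[160:210,195:295],(480,240),interpolation=C)
o[:300,480:]=cv2.resize(sc[180:270,140:236],(320,300),interpolation=C)
o[300:,480:]=cv2.resize(im[90:190,195:302],(320,300),interpolation=C)
cv2.imwrite('pics/fin.png',o)
E
```

```text
t 38.33 p [0.4662 0.1765 0.1455] psi 169.7 tilt [ 0.0185 -0.0045] F [-0.7  0.4 -0.3] g 0.45 j [ 0.38  0.22 -0.92  1.87  0.21  1.13  0.78]
```

View pics/fin.png

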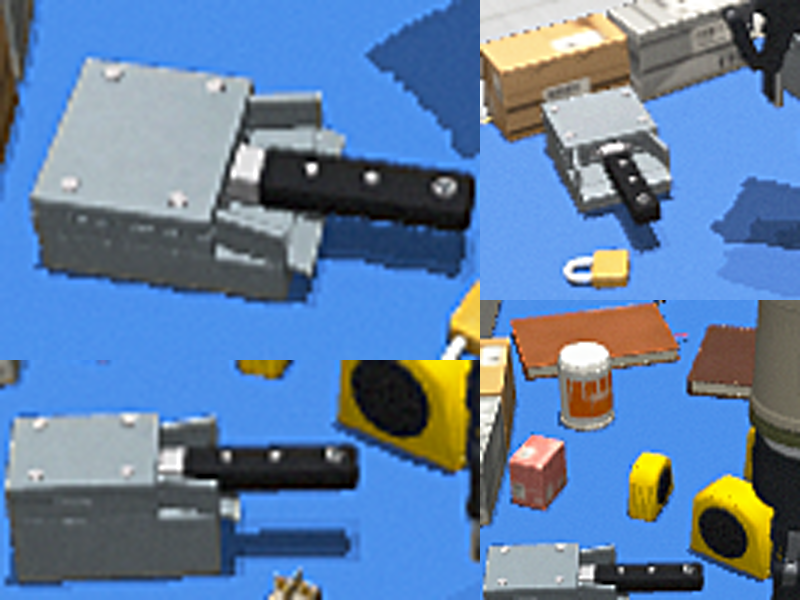

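```bash
python3 - <<'E'
from h import *
m=np.array([.6358,.2873]);t=np.radians(-10.1);a=np.array([np.cos(t),np.sin(t)])
y=(m-.12*a)[1]
for c,r in((278.3,265),):
    q=ony((c,r),y);print('wide tail',q,'shoulder gap mm',1e3*(-(q[:2]-m)@a-.12))
q=ony((195+357/4.8,160+108/4.8),.0125);print('narrow tail',q,'gap mm',1e3*(.6505-.12-q[0]))
A=cv2.imread('pics/side0.png');B=cv2.imread('pics/side24.png')
for n,(x0,x1,y0,y1) in dict(carton=(203,226,132,162),filter=(218,242,102,134),measure=(243,262,145,165),relay=(246,266,200,222),lock=(268,298,282,312)).items():
    T=A[y0:y1,x0:x1];S=B[y0-6:y1+6,x0-6:x1+6];r=cv2.matchTemplate(S,T,cv2.TM_CCOEFF_NORMED);_,v,_,l=cv2.minMaxLoc(r);print(n,'shift px',(l[0]-6,l[1]-6),round(v,3))
E
```

```text
wide tail [0.5174 0.3083 0.0458] shoulder gap mm 0.24787775690508773
narrow tail [0.5308 0.0125 0.0573] gap mm -0.300000000000078
carton shift px (0, 0) 0.936
filter shift px (0, 0) 0.998
measure shift px (0, 0) 0.969
relay shift px (0, 0) 0.946
lock shift px (0, 0) 0.975
```

Both shoulder gaps are about 0 mm, and none of the goods has moved. Handing in.

```bash
python3 -c "
from workcell import *
print(hand_in())"
```

```text
the job is handed in; nothing more can be done
None
```

Both scrapers are in their matching holders: the narrow one went first, out of the wide slot and into the narrow one, then the wide one into the wide slot. I handed the job in at about 38 s of the 67 s allowed.

**Last checks:**
- **Fit:** In the side view both shoulder gaps come out at about 0 mm (+0.2 mm wide, −0.3 mm narrow), limited by the camera's roughly 2 mm calibration. Both handles look level on their lips.
- **Goods left alone:** The carton, filter, measure, relay and lock show no shift in the side picture compared with the start. The gripper was open and clear of everything at the end.

**What went wrong on the way:**
- **Narrow scraper, first insertion:** The blade stopped at the guide ends twice, at about 30 N, and the scraper slipped about 17 mm in the grip. I levelled it and shifted it sideways, and then it went in.
- **Narrow scraper, push on the handle end:** This jammed with about 84 N at the wrist, under the 120 N limit. That force went through the closed fingertips. I don't know whether the 40 N limit on the arm and gripper body counts it. I stopped, regripped nearer the end and pushed it home.
- **Wide scraper:** It went in without trouble and stopped firmly at about 30 N.

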